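# Fetch the tea bowl from behind the tall ware

## Robot

A 7-joint arm with a two-finger parallel gripper is mounted at the origin on the work surface. World frame = base frame: x ahead of the robot, y to its left, z up, the work surface at z = 0. Lengths are in m, angles in rad, forces in N, time in s.
With the tool pointing down it reaches from about 0.425 to 0.925 m from the base axis. Payload 6.8 kg.
Tool frame: the origin (TCP) lies at the very end of the fingers, on their centre line; the grasp point (between the pads) lies 19 mm behind it; z points along the fingers, y is the line along which they close (so a half turn about z gives the same grasp; the last joint's range is limited). The gripper opens to 85 mm and grips with 20 to 120 N. Pads are 22 mm wide; open, the fingers measure 114 mm over their backs; the gripper's body (76 mm by 85 mm) begins 54 mm behind the grasp point. The pads swing forward as they close: fully open they stand 13 mm farther back than shut.
Start: joints at [-1.443, 0.477, 0.022, 1.555, -0.011, 1.109, -0.083], TCP at [0.158, 0.656, 0.231] pointing down, gripper open.
Joint ranges: [-2.96, 2.96], [-0.34, 2.1], [-1.41, 1.46], [0.24, 2.44], [-1.37, 4.51], [0.17, 1.92], [-2.96, 2.96]. Speed limits (rad/s): [2.39, 2.39, 3.14, 3.14, 3.14, 3.14, 3.14].

## Interface

Orientations are given as a unit quaternion [w, x, y, z].
In Python, from station import monitor, eyes, bot gives the robot as it stands.
- The arm moves only by the tool tcp_steps, called in YAML: its name, and indented under it one key for each argument. Schema: {"type":"object","properties":{"rows":{"type":"array","items":{"type":"object","properties":{"pos":{"type":"array","items":{"type":"number"},"minItems":3,"maxItems":3},"twist":{"type":"number"},"aperture":{"type":"number"}},"additionalProperties":false,"required":["aperture"]},"minItems":1,"maxItems":20},"squeeze":{"type":"number"},"only":{"type":"string"},"quiet":{"type":"boolean"},"lines":{"type":"string"}},"required":["rows"],"additionalProperties":false}. rows is a list of rows, 1 to 20 of them, each an object with the fields pos (a list: dx, dy, dz in shares of 0.25 m (1.0 is 0.25 m)), twist (a turn about the tool's z in parts of the range, where 1.0 means 2 pi rad), aperture (the opening from 0.0 (shut) to 1.0 (fully open)); a field left out counts as zero (the opening has to be given); each row shifts and turns the commanded pose from where the row before left it, along the tool's axes as they then stand; what a row does not reach is not made up. A row lasts 1/10 s, in which the tool goes at most 0.05 m and 0.15 rad, less where a joint would pass 70% of its speed; a pose out of reach is approached as far as the arm can. The fingers move at their own pace and stop on an object; squeeze is the grip in N (left out, the last holds). Time passes only in rows, so rows that do not move let the fingers close. The tool returns the time, the measured TCP pose, the force, the opening and the grip force at its end. only (a regular expression) keeps the lines of the reply that match it, lines (a string "A,B") keeps lines A to B, and quiet returns only ok. Input that does not fit is refused with a message, and nothing moves.
- monitor.get_obs(): the state, without advancing time (a new reading comes with each control period).
- eyes.read_camera(name): name is "scene" or "top" or "wrist"; returns the picture (420x560x3 uint8, blue, green, red); there is no depth.
- eyes.camera_info(name): a dict with "vertical_fov" (degrees; the focal length in pixels is half the picture's height over the tangent of half this angle, whatever the lens; pixels are square), "cx", "cy" (the principal point, pixels), "k1" (the pictures are not rectified: a ray, as slopes to the right and down, at radius r is drawn at 1 + k1 r^2 times it, then the intrinsics apply), "view" (4x4, takes a point from world to camera coordinates); the wrist camera has in their place "hand_eye" (4x4, takes a point from camera to tool coordinates, whose origin is the TCP and whose axes are the flange's). Camera axes: x right, y up, looking along -z (the intrinsics and any distortion apply to the point x, -y, -z); pixel columns grow to the right and rows downward; lengths in m; the calibration is good to about 2 mm. A picture is of the moment at which its call begins: read the wrist's pose just before it. camera_info takes no time and is no camera call.
- bot.hand_in(): hands the job in; it is judged then, once.
The state is a dict: "t": time; "q": joint angles; "joint_vel": joint speeds; "joint_torque": joint torques, N m; "eef_pos": TCP position; "tool_rot": TCP orientation; "contact_force": force on the tool from outside, world axes, zero at the start; "torque": the same for the moment, N m; "gripper_width": opening from 0.0 (shut) to 1.0 (fully open); "grasp_force": force on a finger pad.
Only numpy, scipy, OpenCV 4.12 (cv2) and the standard library are available. Lean on these libraries where they do the work, as an engineer would, in place of code of your own. Each camera call takes 0.05 s, during which the arm holds its last target. There are 200 camera calls.

## Task

Bring the little tea bowl to the banding wheel for decorating: first move the three tall pots that ring it (bottle, square vase, tumbler) off the ware board and stand them all on the grey kiln shelf, then stand the bowl upright on the centre of the wheel. Once it is there, put the three pots back upright on the ware board, each exactly where it stood at the start. Set the fired clay down gently, tip nothing over, and leave the kiln prop and the shallow dish on the ware board where they are.

Things in the scene. Friction and masses are not known exactly. Their poses are not given: they have to be found in the camera images.
- bottle: Loose terracotta bottle, 130 high, about 0.24 kg: round body 58 across up to 60 high, shoulder narrowing to a straight round neck 24 to 26 across from 86 to 122 above its foot, small lip 32 across on top. Grip it by the neck. Origin: centre of the underside, z up.
- square_vase: Loose terracotta vase of square section 46 x 46, 120 high, straight walls, open on top (walls 6), about 0.24 kg. Origin: centre of the underside, z up; x and y square to its side faces.
- tumbler: Loose terracotta tumbler, straight round tube 54 across, 110 high, open on top (wall 5), about 0.2 kg. Origin: centre of the underside, z up.
- bowl: Loose small terracotta tea bowl, low and round: 52 across from 16 to 45 high (45 is its full height), foot 38 across, open on top (wall 5), about 0.12 kg. It stands further from the robot than the bottle, vase and tumbler, which ring its near side with their centres 76 to 98 from its own: too close for a gripper among them. Origin: centre of the underside, z up.
- rack: Ware board, fixed: plywood square 240 x 240, 18 thick, on which the pots, the bowl, the prop and the dish stand at the start. Origin: centre of the underside on the table; the top is 18 above it; x points away from the robot side.
- slab: Grey kiln shelf lying on the table, fixed: flat plate 290 (its x) x 130 (its y), 12 thick, empty at the start. Side area for the three pots: room for them in a row 90 apart along its x. Origin: centre of the underside; the top is 12 above it.
- wheel: Banding wheel, fixed (does not turn): aluminium disc 150 across with fine rings, on a pedestal. Origin: centre of the underside on the table, on the axis; the flat top is 60 above the table.
- prop: Loose kiln prop on a far corner of the ware board: pale square block 34 x 34 x 50 high. To be left alone. Origin: centre of the underside.
- dish: Loose shallow terracotta dish on the other far corner of the ware board, 56 across, 20 high. To be left alone. Origin: centre of the underside.

How it is judged:
On the way, in this order (a step that is already met when the one before it is completed fails the run):
1. the bottle, the square vase and the tumbler all stand upright on the kiln shelf (x of bottle in the frame of slab between -0.14 and 0.14 m and y of bottle in the frame of slab between -0.062 and 0.062 m and z of bottle in the frame of slab between 0.007 and 0.017 m and angle between each of bottle, square_vase, tumbler's own z axis and vertical below 0.1 rad and x of square_vase in the frame of slab between -0.14 and 0.14 m and y of square_vase in the frame of slab between -0.062 and 0.062 m and z of square_vase in the frame of slab between 0.007 and 0.017 m and x of tumbler in the frame of slab between -0.14 and 0.14 m and y of tumbler in the frame of slab between -0.062 and 0.062 m and z of tumbler in the frame of slab between 0.007 and 0.017 m), for 0.2 s.
2. with those three still standing on the kiln shelf, the bowl stands upright on the centre of the wheel (all of step 1 and horizontal distance between bowl and wheel below 0.015 m and z of bowl in the frame of wheel between 0.055 and 0.067 m and angle between bowl's own z axis and vertical below 0.1 rad), for 0.2 s.
At the end, for the whole second after the job is handed in: The bowl stands upright on the wheel, its centre within 15 mm of the wheel's axis; the bottle, the square vase and the tumbler stand upright on the ware board, each within 15 mm of where it stood at the start (the turn about the vertical is free); all four are released and at rest (horizontal distance between bowl and wheel below 0.015 m and z of bowl in the frame of wheel between 0.055 and 0.067 m and angle between each of bowl, bottle, square_vase, tumbler's own z axis and vertical below 0.1 rad and linear speed of each of bowl, bottle, square_vase, tumbler below 0.02 m/s and angular speed of each of bowl, bottle, square_vase, tumbler below 0.2 rad/s and distance of each of bottle, square_vase, tumbler from where it was at the start of the episode below 0.015 m and contact force between each of bottle, square_vase, tumbler, bowl and the fingers below 0.1 N); the robot touches nothing.
It fails at once if the kiln prop or the dish is moved by more than 15 mm (distance of any of prop, dish from where it was at the start of the episode above 0.015 m).
It fails at once if a pot or the bowl tips by more than 0.6 rad (angle between any of bottle, square_vase, tumbler, bowl's own z axis and vertical above 0.6 rad).
It fails at once if a pot or the bowl, out of the fingers, is dropped (moves faster than 0.5 m/s: a fall of about 13 mm) ((contact force between bottle and the fingers below 0.1 N and linear speed of bottle above 0.5 m/s) or (contact force between square_vase and the fingers below 0.1 N and linear speed of square_vase above 0.5 m/s) or (contact force between tumbler and the fingers below 0.1 N and linear speed of tumbler above 0.5 m/s) or (contact force between bowl and the fingers below 0.1 N and linear speed of bowl above 0.5 m/s)).
It fails at once if a pot or the bowl is slammed onto ware board, kiln shelf or wheel with more than 60 N (contact force between any of bottle, square_vase, tumbler, bowl and rack above 60 N or contact force between any of bottle, square_vase, tumbler and slab above 60 N or contact force between bowl and wheel above 60 N).
It also fails if it takes over 141 s, if anything falls off the work surface, if the arm or the gripper's body presses on something with over 40 N, if the wrist force passes 120 N, or if a joint passes its speed limit or range.

## Working session

There is one attempt and no reset: what is moved stays moved. The work goes in short steps, Python scripts to look and compute and a tool call to move; the robot and the scene stay as the last step left them, time stands still between calls to the robot, and variables do not carry over. Pictures are saved under pics/ and viewed, at most 14 in all, crops included, and the job is handed in when it is done.

```bash
ls; mkdir -p pics; python3 - <<'E'
from station import monitor, eyes, bot
import cv2
o=monitor.get_obs();print({k:(v if not hasattr(v,'round') else v) for k,v in o.items()})
for n in ("scene","top","wrist"):
    print(n,eyes.camera_info(n)); 
for n in ("scene","top"):
    cv2.imwrite(f"pics/{n}0.png",eyes.read_camera(n))
E
```

```text
pics
{'t': 0.0, 'q': array([-1.44311403,  0.47779533,  0.02235497,  1.55641085, -0.01148201,
        1.10928019, -0.08310778]), 'joint_vel': array([-0.00067908, -0.00088214,  0.0010434 ,  0.00014224, -0.00120154,
        0.00017993, -0.00051038]), 'joint_torque': array([ 1.09089822e-04, -5.96446252e+01,  1.60771362e+00, -2.81198019e+01,
        1.23279059e-02,  9.53895069e-03, -8.44417144e-06]), 'eef_pos': array([0.15757717, 0.65576972, 0.23034634]), 'tool_rot': array([-2.72022634e-05,  1.17613876e-01,  9.93059010e-01, -8.82238589e-04]), 'contact_force': array([-0.65987808,  1.40924317,  0.98825976]), 'torque': array([-0.03136365, -0.02084531, -0.03582683]), 'grasp_force': 0.0, 'gripper_width': 1.0034582026758372}
scene {'vertical_fov': 47.21544943150036, 'cx': 273.45142521071995, 'cy': 205.4035118630593, 'k1': 0.052684152165966905, 'view': array([[-0.79802198,  0.6026007 , -0.00577211,  0.4569836 ],
       [-0.48475405, -0.63620887,  0.60020978,  0.23404322],
       [ 0.35801457,  0.48177865,  0.7998218 , -1.34781363],
       [ 0.        ,  0.        ,  0.        ,  1.        ]])}
top {'vertical_fov': 47.526694611227185, 'cx': 280.36579211323294, 'cy': 202.82065947442194, 'k1': -0.14137943386946733, 'view': array([[ 0.02896256, -0.99932198,  0.02273214, -0.03657458],
       [ 0.9967557 ,  0.03058174,  0.07445014, -0.58379298],
       [-0.07509485,  0.02050212,  0.99696561, -1.00441174],
       [ 0.        ,  0.        ,  0.        ,  1.        ]])}
wrist {'vertical_fov': 69.05449303957614, 'cx': 283.2813199340206, 'cy': 208.31632517887323, 'k1': 0.0014225775298789352, 'hand_eye': array([[-2.35984384e-04,  9.56301253e-01,  2.92383066e-01,
         7.52716927e-02],
       [ 9.99999763e-01,  4.14600686e-04, -5.48933391e-04,
         5.64175944e-04],
       [-6.46167909e-04,  2.92382867e-01, -9.56301125e-01,
        -1.43613663e-01],
       [ 0.00000000e+00,  0.00000000e+00,  0.00000000e+00,
         1.00000000e+00]])}
```

View pics/scene0.png

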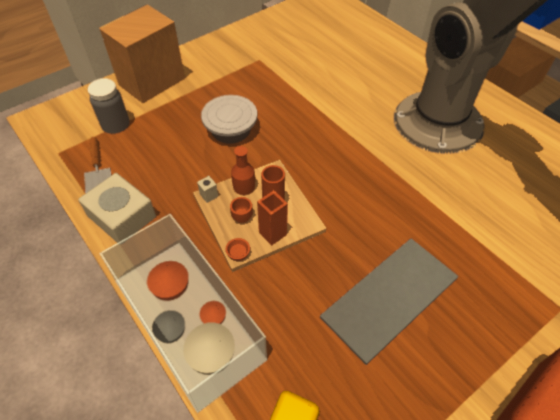

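View pics/top0.png

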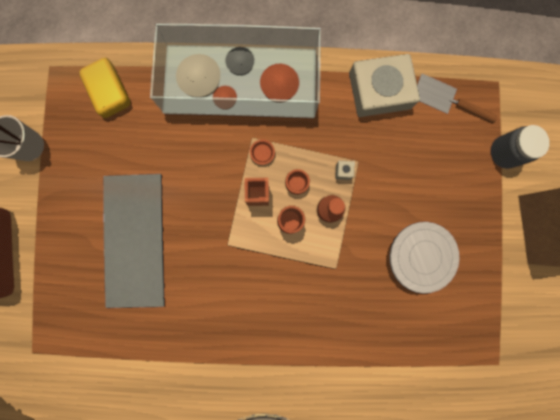

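The scene view shows the pots on the ware board, with the bottle at (243,172), tumbler (273,183), vase (272,218) and bowl (241,210); the wheel is at (230,118) and the shelf at (390,298). In the top view the shelf is at (133,241), wheel (425,257), bottle lip (336,206), vase rim (257,190), tumbler rim (291,219), bowl (297,182), dish (262,152) and prop (346,170).

```bash
cat > h.py <<'E'
import numpy as np, cv2
from scipy.spatial.transform import Rotation as R
from station import monitor, eyes, bot
def pose():
    o=monitor.get_obs(); w,x,y,z=o['tool_rot']
    T=np.eye(4); T[:3,:3]=R.from_quat([x,y,z,w]).as_matrix(); T[:3,3]=o['eef_pos']; return T
def cam(name,T=None):
    """K, k1, camera->world 4x4"""
    i=eyes.camera_info(name); f=210/np.tan(np.radians(i['vertical_fov'])/2)
    c2w=np.linalg.inv(i['view']) if 'view' in i else T@i['hand_eye']
    return f,i['cx'],i['cy'],i['k1'],c2w
def ray(c,uv):
    f,cx,cy,k1,M=c; uv=np.atleast_2d(np.array(uv,float))
    K=np.array([[f,0,cx],[0,f,cy],[0,0,1]])
    p=cv2.undistortPoints(uv[:,None],K,np.array([k1,0,0,0.]))[:,0]
    d=np.c_[p[:,0],-p[:,1],-np.ones(len(p))]@M[:3,:3].T
    return M[:3,3],d/np.linalg.norm(d,axis=1)[:,None]
def plane(c,uv,z):
    o,d=ray(c,uv); return o+d*((z-o[2])/d[:,2])[:,None]
def tri(obs):
    A=np.zeros((3,3));b=np.zeros(3);L=[]
    for c,uv in obs:
        o,d=ray(c,uv);P=np.eye(3)-np.outer(d[0],d[0]);A+=P;b+=P@o;L.append((P,o))
    x=np.linalg.solve(A,b); return x,[np.linalg.norm(P@(x-o))*1e3 for P,o in L]
def proj(c,X):
    f,cx,cy,k1,M=c; p=np.linalg.inv(M)@np.r_[X,1]; x,y=p[0]/-p[2],-p[1]/-p[2]; s=1+k1*(x*x+y*y)
    return f*x*s+cx,f*y*s+cy
def totool(v):  # world shift -> tool axes
    return pose()[:3,:3].T@np.array(v)
E
python3 - <<'E'
from h import *
np.set_printoptions(precision=4,suppress=True)
c=cam('top')
for n,uv,z in [('slabc',(133,241),.012),('s1',(103,177),.012),('s2',(160,174),.012),('s3',(163,306),.012),('s4',(106,306),.012),('wheel',(425,257),.06),('bottle',(336,206),.148),('vase',(257,190),.138),('tumb',(291,219),.128),('bowl',(297,182),.063),('dish',(262,152),.038),('prop',(346,169),.068),('r1',(253,139),.018),('r2',(357,159),.018),('r3',(336,266),.018),('r4',(229,244),.018)]:
    print(n,plane(c,uv,z)[0])
print(pose())
E
```

```text
slabc [0.4922 0.2991 0.012 ]
s1 [0.6306 0.3742 0.012 ]
s2 [0.6406 0.2463 0.012 ]
s3 [0.3542 0.2277 0.012 ]
s4 [0.3484 0.354  0.012 ]
wheel [ 0.477  -0.3256  0.06  ]
bottle [ 0.5723 -0.1222  0.148 ]
vase [0.5991 0.0286 0.138 ]
tumb [ 0.546  -0.0384  0.128 ]
bowl [ 0.6259 -0.0516  0.063 ]
dish [0.6911 0.0236 0.038 ]
prop [ 0.6559 -0.1527  0.068 ]
r1 [0.723  0.0446 0.018 ]
r2 [ 0.6865 -0.1846  0.018 ]
r3 [ 0.4521 -0.1431  0.018 ]
r4 [0.4929 0.0885 0.018 ]
[[-0.9723  0.2336 -0.0003  0.1576]
 [ 0.2336  0.9723 -0.0016  0.6558]
 [-0.0001 -0.0016 -1.      0.2304]
 [ 0.      0.      0.      1.    ]]
```

The rows are not in the units I measure in: shifts go in shares of 0.25 m and turns go in shares of 2 pi rad. I convert before sending: -0.035 m / 0.25 = -0.14, -0.006 m / 0.25 = -0.024.

tcp_steps:
  rows:
    - {"pos": [-0.14, -0.088, -0.024], "aperture": 1}
    - {"pos": [-0.14, -0.088, -0.024], "aperture": 1}
    - {"pos": [-0.14, -0.088, -0.024], "aperture": 1}
    - {"pos": [-0.14, -0.088, -0.024], "aperture": 1}
    - {"pos": [-0.14, -0.088, -0.024], "aperture": 1}
    - {"pos": [-0.14, -0.088, -0.024], "aperture": 1}
    - {"pos": [-0.14, -0.088, -0.024], "aperture": 1}
    - {"pos": [-0.14, -0.088, -0.024], "aperture": 1}
    - {"pos": [-0.14, -0.088, -0.024], "aperture": 1}
    - {"pos": [-0.14, -0.088, -0.024], "aperture": 1}
    - {"pos": [-0.14, -0.088, -0.024], "aperture": 1}
    - {"pos": [-0.14, -0.088, -0.024], "aperture": 1}
    - {"aperture": 1}
    - {"aperture": 1}
  squeeze: 40

```text
t: 1.5
eef_pos: [0.5049, 0.3004, 0.303]
tool_rot: [-0.0, 0.119, 0.993, -0.0]
contact_force: [-0.6, 0.5, 0.3]
gripper_width: 1.0
grasp_force: 0.0
```

Scaled: -0.04 m / 0.25 = -0.16, -0.03 m / 0.25 = -0.12.

```bash
cat >> h.py <<'E'
def snap(tag):
    T=pose(); im=eyes.read_camera('wrist'); cv2.imwrite(f'pics/{tag}.png',im); np.save(f'pics/{tag}.npy',T)
def wcam(tag): return cam('wrist',np.load(f'pics/{tag}.npy'))
E
python3 -c "from h import *; snap('ws')"
```

tcp_steps:
  rows:
    - {"pos": [-0.04, -0.16, 0], "aperture": 1}
    - {"pos": [-0.04, -0.16, 0], "aperture": 1}
    - {"pos": [-0.04, -0.16, 0], "aperture": 1}
    - {"pos": [-0.04, -0.16, 0], "aperture": 1}
    - {"pos": [-0.04, -0.16, 0], "aperture": 1}
    - {"pos": [-0.04, -0.16, 0], "aperture": 1}
    - {"pos": [-0.02, -0.12, 0], "aperture": 1}
    - {"aperture": 1}
    - {"aperture": 1}
    - {"aperture": 1}

```text
t: 2.55
eef_pos: [0.5043, 0.0262, 0.303]
tool_rot: [-0.0, 0.116, 0.993, 0.0]
contact_force: [-0.7, -0.1, -0.3]
gripper_width: 0.998
grasp_force: 0.0
```

```bash
python3 -c "from h import *; snap('w1')"
```

tcp_steps:
  rows:
    - {"pos": [0, -0.16, 0], "aperture": 1}
    - {"pos": [0, -0.16, 0], "aperture": 1}
    - {"pos": [-0.08, -0.16, 0], "aperture": 1}
    - {"pos": [-0.08, 0, 0], "aperture": 1}
    - {"pos": [-0.08, 0, 0], "aperture": 1}
    - {"pos": [-0.08, 0, 0], "aperture": 1}
    - {"aperture": 1}
    - {"aperture": 1}
    - {"aperture": 1}

```text
t: 3.5
eef_pos: [0.5536, -0.1107, 0.3031]
tool_rot: [-0.0, 0.117, 0.993, 0.0]
contact_force: [-0.9, 0.1, -0.3]
gripper_width: 0.998
grasp_force: 0.0
```

```bash
python3 -c "from h import *; snap('w2')
a=cv2.imread('pics/w1.png');b=cv2.imread('pics/w2.png');cv2.imwrite('pics/w12.png',cv2.resize(np.vstack([a[60:,:],b[60:,:]]),None,fx=.83,fy=.83))"
```

```text
(no output)
```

View pics/w12.png

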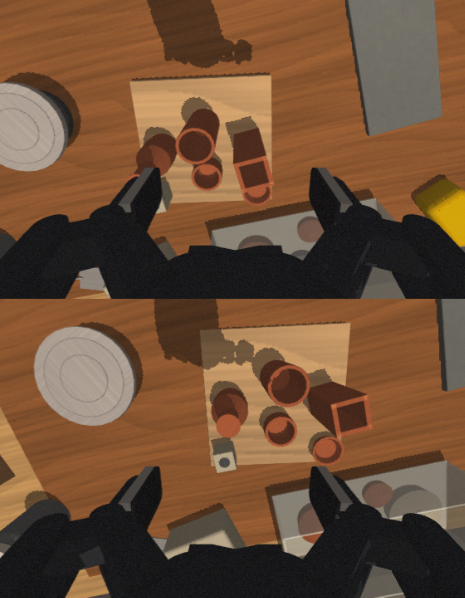

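The upper half (w1) and lower half (w2) show the rims clearly. In full pixels, w2 has tumbler rim ≈(347,162), vase rim ≈(422,200), bowl ≈(336,218), bottle lip ≈(275,213) and wheel ≈(101,155). In w1, tumbler is ≈(236,236), vase ≈(306,270) and bowl ≈(249,273).

```bash
python3 - <<'E'
from h import *
for t,pts in [('w1',[(236,216),(236,236),(249,273),(306,250),(185,240)]),('w2',[(347,162),(347,187),(336,233),(420,226),(275,213),(275,190),(300,260),(150,100)])]:
    im=cv2.imread(f'pics/{t}.png'); hsv=cv2.cvtColor(im,cv2.COLOR_BGR2HSV)
    for p in pts: print(t,p,hsv[p[1],p[0]])
    m=cv2.inRange(hsv,(4,100,125),(11,200,255))
    m[330:]=0
    n,l,s,c=cv2.connectedComponentsWithStats(m)
    for i in range(1,n):
        if s[i,4]>60: print('blob',s[i],c[i].round(1))
    cv2.imwrite(f'pics/m{t}.png',m)
a=cv2.imread('pics/mw2.png')[100:330,200:520]; b=cv2.imread('pics/w2.png')[100:330,200:520]
cv2.imwrite('pics/mm.png',cv2.resize(np.hstack([a,b]),None,fx=1.25,fy=1.25))
E
```

```text
w1 (236, 216) [  9 175 166]
w1 (236, 236) [ 10 164  76]
w1 (249, 273) [  7 158  87]
w1 (306, 250) [  7 152  87]
w1 (185, 240) [  8 162 107]
blob [211 214  48  44 481] [234.4 235.2]
blob [ 281  247   50   61 1031] [307.6 278.1]
blob [189 250  16  22 128] [197.8 261.2]
blob [231 258  36  32 444] [248.7 270.3]
blob [151 270  17  11  67] [157.6 273.4]
w2 (347, 162) [  8 144  71]
w2 (347, 187) [  9 169 163]
w2 (336, 233) [  8 166  77]
w2 (420, 226) [ 12 167 136]
w2 (275, 213) [  9 169 167]
w2 (275, 190) [  9 159  82]
w2 (300, 260) [ 12 166 140]
w2 (150, 100) [ 13 170 132]
blob [323 140  51  50 596] [347.8 163.6]
blob [ 377  175   72   87 1617] [410.3 219.9]
blob [261 199  36  28 658] [275.2 212.7]
blob [320 202  38  36 589] [336.7 216.5]
```

View pics/mm.png

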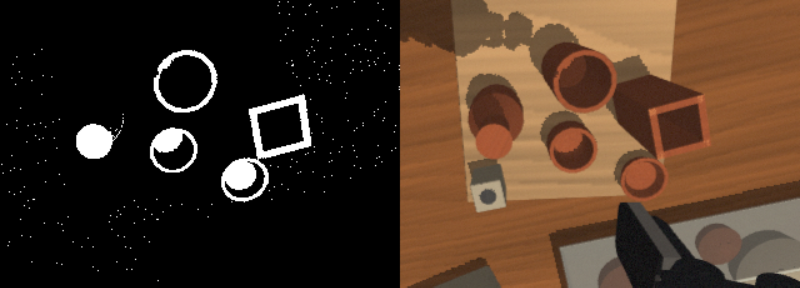

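Masks are clean: the tumbler, bowl and lip are ellipses and the vase has a square hole. The bottle needs a second wrist view.

Scaled: -0.03 m / 0.25 = -0.12, -0.02 m / 0.25 = -0.08.

tcp_steps:
  rows:
    - {"pos": [0.12, -0.12, 0], "aperture": 1}
    - {"pos": [0.12, -0.12, 0], "aperture": 1}
    - {"pos": [0.12, -0.08, 0], "aperture": 1}
    - {"aperture": 1}
    - {"aperture": 1}
    - {"aperture": 1}

```text
t: 4.15
eef_pos: [0.4489, -0.1674, 0.3036]
tool_rot: [0.001, 0.117, 0.993, 0.0]
contact_force: [0.3, -0.1, -1.1]
gripper_width: 1.001
grasp_force: 0.0
```

```bash
cat >> h.py <<'E'
def feats(tag,roi=(330,)):
    im=cv2.imread(f'pics/{tag}.png'); hsv=cv2.cvtColor(im,cv2.COLOR_BGR2HSV)
    m=cv2.inRange(hsv,(4,100,125),(11,200,255)); m[330:]=0
    cs,hi=cv2.findContours(m,cv2.RETR_CCOMP,cv2.CHAIN_APPROX_NONE); out=[]
    for k,c in enumerate(cs):
        if cv2.contourArea(c)<80: continue
        hole=hi[0][k][3]>=0; hull=cv2.convexHull(c)
        (u,v),(w,h),a=cv2.fitEllipse(hull) if len(hull)>5 else cv2.minAreaRect(c)
        r=cv2.minAreaRect(c)
        out.append((tag,'hole' if hole else 'out',round(u,1),round(v,1),round(w,1),round(h,1),'rect',np.round(r[0],1),np.round(r[1],1),round(r[2]),'fill',round(cv2.contourArea(c)/(r[1][0]*r[1][1]),2)))
    return out
E
python3 - <<'E'
from h import *
snap('w3')
for t in ('w1','w2','w3'):
    for f in feats(t): print(*f)
for t in ('w2','w3'):
    im=cv2.imread(f'pics/{t}.png'); hsv=cv2.cvtColor(im,cv2.COLOR_BGR2HSV)
    m=cv2.inRange(hsv,(0,0,110),(180,60,255)); m=cv2.morphologyEx(m,cv2.MORPH_OPEN,np.ones((5,5))); m[300:]=0
    for c in cv2.findContours(m,0,1)[0]:
        if cv2.contourArea(c)>3000: print(t,'wheel?',cv2.fitEllipse(c),cv2.boundingRect(c))
E
```

```text
w1 out 248.5 273.3 32.0 35.9 rect [248.5 273.5] [31. 35.] 90 fill 0.8
w1 hole 248.5 273.9 27.7 31.6 rect [248.3 275.9] [31.5 23.9] 5 fill 0.68
w1 out 196.4 260.7 13.3 23.4 rect [198.2 260.5] [14.1 18. ] 59 fill 0.39
w1 out 305.6 272.8 46.9 71.0 rect [308.3 278.9] [56.9 41.3] 73 fill 0.85
w1 hole 309.8 292.8 24.8 31.2 rect [310.8 296.4] [17.7 31.6] 77 fill 0.49
w1 hole 305.5 269.7 35.0 45.5 rect [305.4 270. ] [28.9 32.7] 76 fill 0.92
w1 out 234.5 235.7 43.1 47.5 rect [234.5 235.5] [43. 47.] 90 fill 0.77
w1 hole 234.6 235.9 38.1 41.4 rect [234.8 235.8] [40.3 38.2] 45 fill 0.78
w2 out 338.4 219.9 35.5 38.3 rect [338.5 219.5] [35. 37.] 90 fill 0.79
w2 hole 338.6 220.3 31.0 33.6 rect [339.9 222.9] [25.3 33.2] 64 fill 0.64
w2 out 277.7 211.4 27.7 36.9 rect [276.6 213.4] [33.  27.6] 14 fill 0.67
w2 out 412.8 216.8 58.5 99.1 rect [410.4 214.3] [ 55.  100.3] 46 fill 0.51
w2 hole 395.6 243.7 28.4 34.2 rect [397.  245.7] [23.2 33.6] 53 fill 0.44

[... 204 characters left out ...]
] 45 fill 0.8
w3 out 438.0 290.8 18.5 27.3 rect [438.8 289.8] [19.1 24. ] 45 fill 0.72
w3 out 346.7 288.3 23.5 27.0 rect [347.  288.5] [23. 26.] 90 fill 0.79
w3 out 482.8 275.0 46.8 54.1 rect [483.6 276.3] [35.4 46.2] 77 fill 0.86
w3 hole 482.9 276.0 34.5 41.3 rect [483.4 276.5] [27.9 35.5] 77 fill 0.87
w3 out 413.0 242.7 41.3 48.0 rect [413. 243.] [42. 46.] 90 fill 0.78
w3 hole 413.1 242.8 36.5 42.4 rect [413. 243.] [36.8 41. ] 45 fill 0.78
w2 wheel? ((101.13671875, 152.6113739013672), (108.0772476196289, 128.684814453125), 133.5511016845703) (41, 93, 121, 120)
w3 wheel? ((171.78704833984375, 218.01904296875), (98.56107330322266, 113.10920715332031), 112.12533569335938) (117, 167, 111, 103)
```

```bash
python3 - <<'E'
from h import *
np.set_printoptions(precision=4,suppress=True)
im=cv2.imread('pics/w2.png'); hsv=cv2.cvtColor(im,cv2.COLOR_BGR2HSV)
m=cv2.morphologyEx(cv2.inRange(hsv,(4,100,125),(11,200,255)),cv2.MORPH_OPEN,cv2.getStructuringElement(2,(9,9)))
m[:,:250]=0;m[:,300:]=0;m[300:]=0
c=max(cv2.findContours(m,0,1)[0],key=cv2.contourArea); lip=cv2.fitEllipse(c); print(lip)
# slab corners in top view
c1,c2,c3=map(wcam,('w1','w2','w3')); ct=cam('top')
def show(n,obs,ztxt):
    x,e=tri(obs); print(n,x,np.round(e,1),'plane@txt',*[plane(c,uv,ztxt)[0][:2] for c,uv in obs])
show('bottle',[(c2,lip[0]),(c3,(346.7,288.3)),(ct,(336.5,205.5))],.148)
show('bottle',[(c2,lip[0]),(c3,(346.7,288.3))],.148)
show('tumb',[(c1,(234.5,235.7)),(c2,(347.8,164.7)),(c3,(413,242.7))],.128)
show('bowl',[(c1,(248.5,273.3)),(c2,(338.4,219.9))],.063)
show('vase',[(c1,(305.4,270)),(c2,(424.1,201.7)),(c3,(483,276.3))],.138)
show('wheel',[(c2,(101.1,152.6)),(c3,(171.8,218)),(ct,(425,257))],.06)
show('wheel',[(c2,(101.1,152.6)),(c3,(171.8,218))],.06)
# vase hole corners -> yaw
for t,cc in(('w1',c1),('w2',c2),('w3',c3)):
    im=cv2.imread(f'pics/{t}.png'); m=cv2.inRange(cv2.cvtColor(im,cv2.COLOR_BGR2HSV),(4,100,125),(11,200,255)); m[330:]=0
    cs,hi=cv2.findContours(m,cv2.RETR_CCOMP,cv2.CHAIN_APPROX_NONE)
    for k,c in enumerate(cs):
        if hi[0][k][3]>=0 and cv2.contourArea(c)>700:
            p=cv2.minAreaRect(plane(cc,c[:,0],.138)[:,:2].astype(np.float32)*1000)
            if cv2.contourArea(c)/cv2.minAreaRect(c)[1][0]/cv2.minAreaRect(c)[1][1]>.82: print(t,'vase',p)
# slab from scene+top
for n,us in(('scene',eyes.read_camera('scene')),('top',eyes.read_camera('top'))):
    h=cv2.cvtColor(us,cv2.COLOR_BGR2HSV); m=cv2.morphologyEx(cv2.inRange(h,(0,0,60),(180,70,120)),cv2.MORPH_OPEN,np.ones((7,7)))
    for c in cv2.findContours(m,0,2)[0]:
        if 5000<cv2.contourArea(c)<15000:
            q=cv2.approxPolyDP(c,.03*cv2.arcLength(c,True),True)[:,0]; print(n,q.tolist(), plane(cam(n),q,.012)[:,:2].tolist(),plane(cam(n),q,.012)[:,:2].mean(0))
E
```

```text
((274.84234619140625, 212.7301788330078), (27.013498306274414, 28.55160903930664), 94.68743896484375)
bottle [ 0.573  -0.1233  0.1462] [0.7 0.3 0.4] plane@txt [ 0.5718 -0.1232] [ 0.5721 -0.1233] [ 0.5733 -0.1231]
bottle [ 0.5717 -0.1233  0.1486] [0.1 0.1] plane@txt [ 0.5718 -0.1232] [ 0.5721 -0.1233]
tumb [ 0.5443 -0.0386  0.1288] [0.  0.1 0.1] plane@txt [ 0.5446 -0.0388] [ 0.5445 -0.0384] [ 0.5448 -0.0383]
bowl [ 0.6271 -0.0522  0.0629] [0.1 0.1] plane@txt [ 0.6269 -0.0522] [ 0.6271 -0.0521]
vase [0.5988 0.0303 0.1394] [0.2 0.4 0.3] plane@txt [0.5994 0.0301] [0.5996 0.0312] [0.5994 0.031 ]
wheel [ 0.4733 -0.3302  0.049 ] [2.8 0.9 3.4] plane@txt [ 0.4711 -0.3249] [ 0.4697 -0.3249] [ 0.477  -0.3256]
wheel [ 0.4708 -0.327   0.0561] [0.3 0.3] plane@txt [ 0.4711 -0.3249] [ 0.4697 -0.3249]
w1 vase ((599.6781005859375, 30.2445068359375), (36.29762268066406, 36.134029388427734), 2.5350229740142822)
w2 vase ((599.6139526367188, 30.93828773498535), (36.29551696777344, 36.455848693847656), 2.5457048416137695)
w3 vase ((600.2315063476562, 31.155227661132812), (36.92813491821289, 36.505950927734375), 2.5779123306274414)
```

```bash
python3 - <<'E'
from h import *
np.set_printoptions(precision=4,suppress=True)
for t in('ws','w1','top0'):
    im=cv2.imread(f'pics/{t}.png'); h=cv2.cvtColor(im,cv2.COLOR_BGR2HSV)
    m=cv2.inRange(h,(0,0,60),(180,80,135)); m[340:]=0; m=cv2.morphologyEx(m,cv2.MORPH_OPEN,np.ones((7,7)))
    for c in cv2.findContours(m,0,2)[0]:
        if cv2.contourArea(c)>4000:
            q=cv2.approxPolyDP(c,.02*cv2.arcLength(c,True),True)[:,0]
            P=plane(cam('top') if t=='top0' else wcam(t),q,.012)[:,:2]; print(t,cv2.contourArea(c),np.c_[q,P].tolist() if len(q)<9 else q.tolist(), P.mean(0))
E
```

```text
ws 18484.5 [[296.0, 40.0, 0.3469465686384777, 0.3563204537330993], [204.0, 70.0, 0.35270603801838246, 0.23156433817497762], [269.0, 259.0, 0.6364060104814244, 0.24613778925858312], [348.0, 239.0, 0.6323509857749426, 0.37249445002170106]] [0.4921 0.3016]
w1 20640.5 [[518.0, 0.0, 0.3660705748304298, 0.3569923342639443], [413.0, 15.0, 0.35239802227915007, 0.22941773381463462], [444.0, 222.0, 0.6374262889739583, 0.24501144219359672], [531.0, 200.0, 0.6323247678930932, 0.3727562952692792]] [0.4971 0.301 ]
top0 7412.0 [[160.0, 175.0, 0.6384224035487307, 0.24618659613597754], [104.0, 177.0, 0.6306243327638181, 0.3719061303855495], [106.0, 306.0, 0.34836349491306, 0.3539923875524302], [163.0, 305.0, 0.35631767552639404, 0.22775761705898506]] [0.4934 0.3   ]
```

Scaled: -0.03 m / 0.25 = -0.12, 0.02 m / 0.25 = 0.08.

tcp_steps:
  rows:
    - {"pos": [-0.12, 0.08, 0.08], "aperture": 0.6}
    - {"pos": [-0.12, 0.08, 0.08], "aperture": 0.6}
    - {"pos": [-0.12, 0.08, 0.08], "aperture": 0.6}
    - {"pos": [-0.0772, 0.046, 0.08], "aperture": 0.6}
    - {"pos": [0, 0, 0.12], "aperture": 0.6}
    - {"pos": [0, 0, 0.08], "aperture": 0.6}
    - {"aperture": 0.6}
    - {"aperture": 0.6}
  squeeze: 40

```text
t: 5.1
eef_pos: [0.5714, -0.1242, 0.1733]
tool_rot: [-0.0, 0.117, 0.993, -0.0]
contact_force: [0.5, -0.7, 0.9]
gripper_width: 0.601
grasp_force: 0.0
```

```bash
python3 -c "
from h import *
T=pose();print(T[:3,:3].T@(np.array([.5718,-.1233,.108])-T[:3,3]))"
```

```text
[-0.00025973  0.00099713  0.06528144]
```

Scaled: 0.02 m / 0.25 = 0.08, 0.015 m / 0.25 = 0.06.

tcp_steps:
  rows:
    - {"pos": [0, 0.004, 0.08], "aperture": 0.6}
    - {"pos": [0, 0, 0.08], "aperture": 0.6}
    - {"pos": [0, 0, 0.06], "aperture": 0.6}
    - {"pos": [0, 0, 0.04], "aperture": 0.6}
    - {"aperture": 0.6}
    - {"aperture": 0.25}
    - {"aperture": 0.1}
    - {"aperture": 0}
    - {"aperture": 0}
    - {"aperture": 0}
    - {"aperture": 0}
    - {"aperture": 0}
  squeeze: 35

```text
t: 6.3
eef_pos: [0.572, -0.1238, 0.1093]
tool_rot: [0.001, 0.118, 0.993, -0.0]
contact_force: [-0.2, -0.7, 5.8]
gripper_width: 0.324
grasp_force: 33.2
```

Scaled: 0.035 m / 0.25 = 0.14, 0.012 m / 0.25 = 0.048.

tcp_steps:
  rows:
    - {"pos": [0, 0, -0.02], "aperture": 0}
    - {"pos": [0, 0, -0.06], "aperture": 0}
    - {"pos": [0, 0, -0.1], "aperture": 0}
    - {"pos": [0, 0, -0.12], "aperture": 0}
    - {"pos": [0, 0, -0.12], "aperture": 0}
    - {"pos": [0, 0, -0.1], "aperture": 0}
    - {"pos": [0, 0, -0.06], "aperture": 0}
    - {"pos": [0.01, 0.048, 0], "aperture": 0}
    - {"pos": [0.02, 0.092, 0], "aperture": 0}
    - {"pos": [0.03, 0.14, 0], "aperture": 0}
    - {"pos": [0.03, 0.14, 0], "aperture": 0}
    - {"pos": [0.03, 0.14, 0], "aperture": 0}
    - {"pos": [0.03, 0.14, 0], "aperture": 0}
    - {"pos": [0.03, 0.14, 0], "aperture": 0}
    - {"pos": [0.03, 0.14, 0], "aperture": 0}
    - {"pos": [0.03, 0.14, 0], "aperture": 0}
    - {"pos": [0.03, 0.14, 0], "aperture": 0}
    - {"pos": [0.03, 0.14, 0], "aperture": 0}
    - {"pos": [0.03, 0.14, 0], "aperture": 0}
    - {"pos": [0.02, 0.092, 0], "aperture": 0}

```text
t: 8.3
eef_pos: [0.5793, 0.2983, 0.2519]
tool_rot: [-0.001, 0.116, 0.993, 0.0]
contact_force: [0.4, -1.5, -2.2]
gripper_width: 0.318
grasp_force: 35.0
```

tcp_steps:
  rows:
    - {"pos": [0.0108, 0.05, 0], "aperture": 0}
    - {"aperture": 0}
    - {"aperture": 0}

```text
t: 8.6
eef_pos: [0.5817, 0.3051, 0.2528]
tool_rot: [-0.0, 0.118, 0.993, -0.001]
contact_force: [0.7, -0.8, -1.7]
gripper_width: 0.318
grasp_force: 35.0
```

```bash
python3 -c "
from h import *
T=pose();print(T[:3,:3].T@(np.array([.582,.306,.1033])-T[:3,3]))"
```

```text
[-1.36770798e-04  1.25140394e-03  1.49523894e-01]
```

Scaled: 0.03 m / 0.25 = 0.12, 0.025 m / 0.25 = 0.1.

tcp_steps:
  rows:
    - {"pos": [0, 0, 0.06], "aperture": 0}
    - {"pos": [0, 0, 0.1], "aperture": 0}
    - {"pos": [0, 0, 0.12], "aperture": 0}
    - {"pos": [0, 0, 0.12], "aperture": 0}
    - {"pos": [0, 0, 0.08], "aperture": 0}
    - {"pos": [0, 0, 0.048], "aperture": 0}
    - {"pos": [0, 0, 0.024], "aperture": 0}
    - {"pos": [0, 0, 0.016], "aperture": 0}
    - {"pos": [0, 0, 0.012], "aperture": 0}
    - {"pos": [0, 0, 0.008], "aperture": 0}
    - {"aperture": 0}
    - {"aperture": 0}

```text
t: 9.8
eef_pos: [0.582, 0.3068, 0.1068]
tool_rot: [0.0, 0.118, 0.993, 0.0]
contact_force: [0.8, -0.6, -2.5]
gripper_width: 0.321
grasp_force: 35.0
```

tcp_steps:
  rows:
    - {"pos": [0, 0, 0.004], "aperture": 0}
    - {"pos": [0, 0, 0.004], "aperture": 0}
    - {"aperture": 0}

```text
t: 10.1
eef_pos: [0.5817, 0.3066, 0.1042]
tool_rot: [-0.0, 0.118, 0.993, -0.0]
contact_force: [-0.2, 0.6, -1.4]
gripper_width: 0.318
grasp_force: 35.0
```

tcp_steps:
  rows:
    - {"pos": [0, 0, 0.004], "aperture": 0}
    - {"pos": [0, 0, 0.004], "aperture": 0}
    - {"aperture": 0}

```text
t: 10.4
eef_pos: [0.5827, 0.3067, 0.1035]
tool_rot: [0.001, 0.118, 0.993, 0.001]
contact_force: [-1.6, -1.3, 5.4]
gripper_width: 0.325
grasp_force: 33.8
```

Scaled: -0.04 m / 0.25 = -0.16, -0.035 m / 0.25 = -0.14, -0.14 rad / 6.2832 = -0.0223.

tcp_steps:
  rows:
    - {"aperture": 0.4}
    - {"aperture": 0.6}
    - {"aperture": 0.6}
    - {"pos": [0, 0, -0.04], "aperture": 0.6}
    - {"pos": [0, 0, -0.12], "aperture": 0.6}
    - {"pos": [0, 0, -0.12], "aperture": 0.6}
    - {"pos": [0, 0, -0.12], "twist": -0.0218, "aperture": 0.6}
    - {"pos": [0, 0, -0.08], "twist": -0.0223, "aperture": 0.85}
    - {"pos": [-0.002, -0.08, 0], "aperture": 0.85}
    - {"pos": [-0.004, -0.14, 0], "aperture": 0.85}
    - {"pos": [-0.004, -0.16, 0], "aperture": 0.85}
    - {"pos": [-0.004, -0.16, 0], "aperture": 0.85}
    - {"pos": [-0.004, -0.16, 0], "aperture": 0.85}
    - {"pos": [-0.004, -0.16, 0], "aperture": 0.85}
    - {"pos": [0, -0.14, 0], "aperture": 0.85}
    - {"pos": [0, -0.106, 0], "aperture": 0.85}
    - {"aperture": 0.85}
    - {"aperture": 0.85}

```text
t: 12.2
eef_pos: [0.598, 0.0291, 0.2218]
tool_rot: [-0.0, -0.018, 1.0, -0.0]
contact_force: [-0.2, 0.7, 0.3]
gripper_width: 0.85
grasp_force: 0.0
```

```bash
python3 -c "
from h import *
T=pose();print(T[:3,:3].T@(np.array([.5996,.0306,.085])-T[:3,3]),T[:3,1])"
```

```text
[-0.0017698   0.00145012  0.13683765] [-3.69671683e-02  9.99316478e-01 -6.64865686e-05]
```

Scaled: 0.03 m / 0.25 = 0.12, 0.025 m / 0.25 = 0.1.

tcp_steps:
  rows:
    - {"pos": [-0.004, 0.004, 0.1], "aperture": 0.85}
    - {"pos": [0, 0, 0.12], "aperture": 0.85}
    - {"pos": [0, 0, 0.12], "aperture": 0.85}
    - {"pos": [0, 0, 0.12], "aperture": 0.85}
    - {"pos": [0, 0, 0.06], "aperture": 0.85}
    - {"pos": [0, 0, 0.024], "aperture": 0.85}
    - {"aperture": 0.75}
    - {"aperture": 0.65}
    - {"aperture": 0.5}
    - {"aperture": 0.4}
    - {"aperture": 0.3}
    - {"aperture": 0.3}
    - {"aperture": 0.3}
  squeeze: 35

```text
t: 13.5
eef_pos: [0.6009, 0.0313, 0.0878]
tool_rot: [0.001, -0.02, 1.0, 0.0]
contact_force: [-0.3, -1.3, 6.1]
gripper_width: 0.539
grasp_force: 38.0
```

Scaled: 0.0342 m / 0.25 = 0.1368, 0.0123 m / 0.25 = 0.0492.

tcp_steps:
  rows:
    - {"pos": [0, 0, -0.02], "aperture": 0.3}
    - {"pos": [0, 0, -0.06], "aperture": 0.3}
    - {"pos": [0, 0, -0.1], "aperture": 0.3}
    - {"pos": [0, 0, -0.1], "aperture": 0.3}
    - {"pos": [0, 0, -0.04], "aperture": 0.3}
    - {"pos": [0.024, 0.068, 0], "aperture": 0.3}
    - {"pos": [0.0492, 0.1368, 0], "aperture": 0.3}
    - {"pos": [0.0492, 0.1368, 0], "aperture": 0.3}
    - {"pos": [0.0492, 0.1368, 0], "aperture": 0.3}
    - {"pos": [0.0492, 0.1368, 0], "aperture": 0.3}
    - {"pos": [0.0492, 0.1368, 0], "aperture": 0.3}
    - {"pos": [0.0492, 0.1368, 0], "aperture": 0.3}
    - {"pos": [0.0492, 0.1368, 0], "aperture": 0.3}
    - {"pos": [0.024, 0.068, 0], "aperture": 0.3}
    - {"aperture": 0.3}
    - {"aperture": 0.3}

```text
t: 15.1
eef_pos: [0.4901, 0.3003, 0.1661]
tool_rot: [-0.0, -0.021, 1.0, -0.0]
contact_force: [0.5, -0.8, -2.4]
gripper_width: 0.537
grasp_force: 37.6
```

```bash
python3 -c "
from h import *
T=pose();print(T[:3,:3].T@(np.array([.4925,.301,.0818])-T[:3,3]),T[:3,1])"
```

```text
[-0.00248573  0.0006317   0.0842997 ] [-4.18563198e-02  9.99123296e-01 -8.28796562e-04]
```

Scaled: 0.025 m / 0.25 = 0.1, 0.022 m / 0.25 = 0.088.

tcp_steps:
  rows:
    - {"pos": [-0.008, 0, 0.06], "aperture": 0.3}
    - {"pos": [0, 0, 0.1], "aperture": 0.3}
    - {"pos": [0, 0, 0.088], "aperture": 0.3}
    - {"pos": [0, 0, 0.04], "aperture": 0.3}
    - {"pos": [0, 0, 0.02], "aperture": 0.3}
    - {"pos": [0, 0, 0.012], "aperture": 0.3}
    - {"pos": [0, 0, 0.004], "aperture": 0.3}
    - {"aperture": 0.3}

```text
t: 15.9
eef_pos: [0.4929, 0.301, 0.0859]
tool_rot: [0.0, -0.021, 1.0, 0.0]
contact_force: [0.4, 0.8, -2.0]
gripper_width: 0.534
grasp_force: 37.6
```

tcp_steps:
  rows:
    - {"pos": [0, 0, 0.004], "aperture": 0.3}
    - {"pos": [0, 0, 0.004], "aperture": 0.3}
    - {"aperture": 0.3}

```text
t: 16.2
eef_pos: [0.4923, 0.3009, 0.0834]
tool_rot: [0.0, -0.021, 1.0, 0.0]
contact_force: [0.0, -0.0, -2.0]
gripper_width: 0.534
grasp_force: 37.6
```

tcp_steps:
  rows:
    - {"pos": [0, 0, 0.004], "aperture": 0.3}
    - {"pos": [0, 0, 0.004], "aperture": 0.3}
    - {"aperture": 0.3}

```text
t: 16.5
eef_pos: [0.4926, 0.3009, 0.0818]
tool_rot: [0.0, -0.021, 1.0, 0.0]
contact_force: [-1.3, -0.6, 4.3]
gripper_width: 0.538
grasp_force: 37.8
```

Scaled: -0.038 m / 0.25 = -0.152, -0.0042 m / 0.25 = -0.0168.

tcp_steps:
  rows:
    - {"aperture": 0.65}
    - {"aperture": 0.85}
    - {"aperture": 0.85}
    - {"pos": [0, 0, -0.04], "aperture": 0.85}
    - {"pos": [0, 0, -0.12], "aperture": 0.85}
    - {"pos": [0, 0, -0.14], "aperture": 0.85}
    - {"pos": [0, 0, -0.14], "aperture": 0.9}
    - {"pos": [-0.008, -0.08, 0], "aperture": 0.9}
    - {"pos": [-0.0168, -0.152, 0], "aperture": 0.9}
    - {"pos": [-0.0168, -0.152, 0], "aperture": 0.9}
    - {"pos": [-0.0168, -0.152, 0], "aperture": 0.9}
    - {"pos": [-0.0168, -0.152, 0], "aperture": 0.9}
    - {"pos": [-0.0168, -0.152, 0], "aperture": 0.9}
    - {"pos": [-0.0168, -0.152, 0], "aperture": 0.9}
    - {"pos": [-0.0168, -0.152, 0], "aperture": 0.9}
    - {"pos": [-0.0168, -0.152, 0], "aperture": 0.9}
    - {"pos": [-0.008, -0.072, 0], "aperture": 0.9}
    - {"aperture": 0.9}
    - {"aperture": 0.9}

```text
t: 18.4
eef_pos: [0.5441, -0.0391, 0.1917]
tool_rot: [0.0, -0.02, 1.0, 0.0]
contact_force: [0.6, 0.8, -0.7]
gripper_width: 0.9
grasp_force: 0.0
```

```bash
python3 -c "
from h import *
T=pose();print(T[:3,:3].T@(np.array([.5446,-.0385,.072])-T[:3,3]),T[:3,1])"
```

```text
[-0.000506    0.00051213  0.11972453] [-4.06032334e-02  9.99175194e-01  5.55532302e-04]
```

Scaled: 0.03 m / 0.25 = 0.12, 0.025 m / 0.25 = 0.1.

tcp_steps:
  rows:
    - {"pos": [0, 0, 0.08], "aperture": 0.9}
    - {"pos": [0, 0, 0.12], "aperture": 0.9}
    - {"pos": [0, 0, 0.12], "aperture": 0.9}
    - {"pos": [0, 0, 0.1], "aperture": 0.9}
    - {"pos": [0, 0, 0.04], "aperture": 0.9}
    - {"pos": [0, 0, 0.02], "aperture": 0.9}
    - {"aperture": 0.8}
    - {"aperture": 0.7}
    - {"aperture": 0.6}
    - {"aperture": 0.5}
    - {"aperture": 0.4}
    - {"aperture": 0.4}
    - {"aperture": 0.4}
  squeeze: 35

```text
t: 19.7
eef_pos: [0.545, -0.0393, 0.0727]
tool_rot: [0.001, -0.021, 1.0, 0.0]
contact_force: [-1.7, -0.0, 6.8]
gripper_width: 0.622
grasp_force: 36.0
```

Scaled: 0.0377 m / 0.25 = 0.1508, 0.0143 m / 0.25 = 0.0572.

tcp_steps:
  rows:
    - {"pos": [0, 0, -0.02], "aperture": 0.4}
    - {"pos": [0, 0, -0.06], "aperture": 0.4}
    - {"pos": [0, 0, -0.1], "aperture": 0.4}
    - {"pos": [0, 0, -0.1], "aperture": 0.4}
    - {"pos": [0, 0, -0.04], "aperture": 0.4}
    - {"pos": [0.028, 0.076, 0], "aperture": 0.4}
    - {"pos": [0.0572, 0.1508, 0], "aperture": 0.4}
    - {"pos": [0.0572, 0.1508, 0], "aperture": 0.4}
    - {"pos": [0.0572, 0.1508, 0], "aperture": 0.4}
    - {"pos": [0.0572, 0.1508, 0], "aperture": 0.4}
    - {"pos": [0.0572, 0.1508, 0], "aperture": 0.4}
    - {"pos": [0.0572, 0.1508, 0], "aperture": 0.4}
    - {"pos": [0.0572, 0.1508, 0], "aperture": 0.4}
    - {"pos": [0.0572, 0.1508, 0], "aperture": 0.4}
    - {"pos": [0.028, 0.076, 0], "aperture": 0.4}
    - {"aperture": 0.4}
    - {"aperture": 0.4}

```text
t: 21.4
eef_pos: [0.4014, 0.2943, 0.1509]
tool_rot: [-0.0, -0.021, 1.0, -0.0]
contact_force: [0.8, -0.6, -1.5]
gripper_width: 0.627
grasp_force: 37.0
```

```bash
python3 -c "
from h import *
T=pose();print(T[:3,:3].T@(np.array([.403,.295,.0667])-T[:3,3]),T[:3,1])"
```

```text
[-0.00168138  0.00071419  0.08416996] [-4.20548037e-02  9.99114908e-01 -8.91176371e-04]
```

Scaled: 0.025 m / 0.25 = 0.1, 0.022 m / 0.25 = 0.088.

tcp_steps:
  rows:
    - {"pos": [-0.004, 0, 0.06], "aperture": 0.4}
    - {"pos": [0, 0, 0.1], "aperture": 0.4}
    - {"pos": [0, 0, 0.088], "aperture": 0.4}
    - {"pos": [0, 0, 0.04], "aperture": 0.4}
    - {"pos": [0, 0, 0.02], "aperture": 0.4}
    - {"pos": [0, 0, 0.012], "aperture": 0.4}
    - {"pos": [0, 0, 0.004], "aperture": 0.4}
    - {"aperture": 0.4}

```text
t: 22.2
eef_pos: [0.4032, 0.2949, 0.0709]
tool_rot: [0.0, -0.021, 1.0, 0.0]
contact_force: [-0.0, -0.3, -1.5]
gripper_width: 0.623
grasp_force: 37.0
```

tcp_steps:
  rows:
    - {"pos": [0, 0, 0.004], "aperture": 0.4}
    - {"pos": [0, 0, 0.004], "aperture": 0.4}
    - {"aperture": 0.4}

```text
t: 22.5
eef_pos: [0.4027, 0.2948, 0.0684]
tool_rot: [0.0, -0.021, 1.0, 0.0]
contact_force: [0.1, 0.3, -2.1]
gripper_width: 0.629
grasp_force: 37.0
```

tcp_steps:
  rows:
    - {"pos": [0, 0, 0.004], "aperture": 0.4}
    - {"pos": [0, 0, 0.004], "aperture": 0.4}
    - {"aperture": 0.4}

```text
t: 22.8
eef_pos: [0.4029, 0.2948, 0.0667]
tool_rot: [0.0, -0.021, 1.0, 0.0]
contact_force: [-1.5, -1.7, 4.9]
gripper_width: 0.624
grasp_force: 37.4
```

Scaled: -0.045 m / 0.25 = -0.18, -0.04 m / 0.25 = -0.16.

tcp_steps:
  rows:
    - {"aperture": 0.75}
    - {"aperture": 0.9}
    - {"aperture": 0.9}
    - {"pos": [0, 0, -0.04], "aperture": 0.9}
    - {"pos": [0, 0, -0.12], "aperture": 0.9}
    - {"pos": [0, 0, -0.16], "aperture": 0.9}
    - {"pos": [0, 0, -0.16], "aperture": 0.9}
    - {"pos": [0, 0, -0.16], "aperture": 0.9}
    - {"pos": [-0.04, -0.12, -0.08], "aperture": 0.9}
    - {"pos": [-0.08, -0.18, 0], "aperture": 0.9}
    - {"pos": [-0.08, -0.18, 0], "aperture": 0.9}
    - {"pos": [-0.08, -0.18, 0], "aperture": 0.9}
    - {"pos": [-0.08, -0.18, 0], "aperture": 0.9}
    - {"pos": [-0.08, -0.18, 0], "aperture": 0.9}
    - {"pos": [-0.08, -0.18, 0], "aperture": 0.9}
    - {"pos": [-0.08, -0.08, 0], "aperture": 0.9}
    - {"aperture": 0.9}
    - {"aperture": 0.9}

```text
t: 24.6
eef_pos: [0.5656, -0.0191, 0.2465]
tool_rot: [-0.0, -0.02, 1.0, 0.0]
contact_force: [0.1, 0.6, -0.4]
gripper_width: 0.898
grasp_force: 0.0
```

```bash
python3 - <<'E'
from h import *
snap('w4'); 
for f in feats('w4'): print(*f)
a=eyes.read_camera('top')
cv2.imwrite('pics/t4.png',np.hstack([cv2.resize(a,(400,300)),cv2.resize(cv2.imread('pics/w4.png'),(400,300))]))
E
```

```text
w4 out 312.3 278.3 37.5 42.5 rect [312.5 278. ] [36. 41.] 90 fill 0.81
w4 hole 312.0 278.0 32.6 37.2 rect [312.5 280.6] [27.6 36.9] 81 fill 0.42
w4 out 251.8 237.4 40.1 44.2 rect [252.  237.5] [39. 44.] 90 fill 0.78
w4 hole 251.8 237.6 35.4 38.6 rect [251.1 240.5] [38.6 29.7] 13 fill 0.63
```

View pics/t4.png

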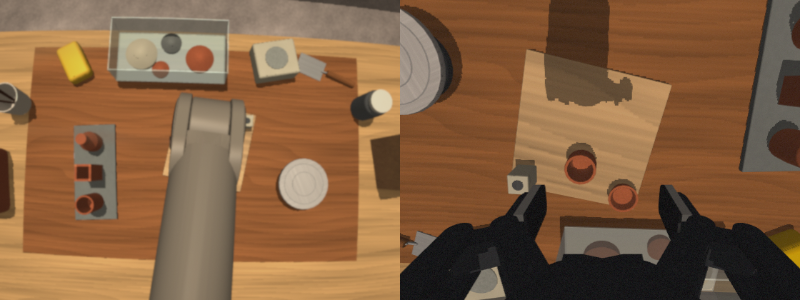

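Top view: all three pots stand on the shelf, bottle far, vase middle, tumbler near. The wrist view shows the bowl free at about (252,237).

```bash
python3 - <<'E'
from h import *
np.set_printoptions(precision=4,suppress=True)
c=wcam('w4'); p=plane(c,(251.8,237.4),.063)[0]; print(p); T=pose(); p[2]=.028
print(T[:3,:3].T@(p-T[:3,3]),T[:3,1])
E
```

```text
[ 0.627  -0.0521  0.063 ]
[-0.0604 -0.0373  0.2183] [-0.0429  0.9991  0.0008]
```

Scaled: -0.03 m / 0.25 = -0.12, 0.025 m / 0.25 = 0.1.

tcp_steps:
  rows:
    - {"pos": [-0.12, -0.072, 0.08], "aperture": 0.9}
    - {"pos": [-0.12, -0.076, 0.12], "aperture": 0.9}
    - {"pos": [0, 0, 0.12], "aperture": 0.9}
    - {"pos": [0, 0, 0.12], "aperture": 0.9}
    - {"pos": [0, 0, 0.12], "aperture": 0.9}
    - {"pos": [0, 0, 0.1], "aperture": 0.9}
    - {"pos": [0, 0, 0.1], "aperture": 0.9}
    - {"pos": [0, 0, 0.06], "aperture": 0.9}
    - {"pos": [0, 0, 0.032], "aperture": 0.9}
    - {"pos": [0, 0, 0.02], "aperture": 0.9}
    - {"aperture": 0.9}

```text
t: 25.8
eef_pos: [0.6275, -0.0531, 0.0285]
tool_rot: [0.0, -0.021, 1.0, 0.0]
contact_force: [0.5, 0.0, 0.5]
gripper_width: 0.901
grasp_force: 0.0
```

```bash
python3 -c "
from h import *
T=pose();print(T[:3,:3].T@(np.array([.627,-.0521,.028])-T[:3,3]),T[:3,1])"
```

```text
[0.00041354 0.00102711 0.00053516] [-4.15137014e-02  9.99137927e-01  1.20862233e-04]
```

The rows are not in the units I measure in: shifts go in shares of 0.25 m and turns go in shares of 2 pi rad. I convert before sending: -0.03 m / 0.25 = -0.12, -0.025 m / 0.25 = -0.1.

tcp_steps:
  rows:
    - {"aperture": 0.8}
    - {"aperture": 0.7}
    - {"aperture": 0.6}
    - {"aperture": 0.5}
    - {"aperture": 0.4}
    - {"aperture": 0.4}
    - {"aperture": 0.4}
    - {"pos": [0, 0, -0.02], "aperture": 0.4}
    - {"pos": [0, 0, -0.06], "aperture": 0.4}
    - {"pos": [0, 0, -0.1], "aperture": 0.4}
    - {"pos": [0, 0, -0.12], "aperture": 0.4}
    - {"pos": [0, 0, -0.1], "aperture": 0.4}
    - {"pos": [0, 0, -0.08], "aperture": 0.4}
    - {"pos": [0, 0, -0.04], "aperture": 0.4}
    - {"aperture": 0.4}
  squeeze: 30

```text
t: 27.3
eef_pos: [0.6282, -0.0535, 0.1602]
tool_rot: [0.002, -0.021, 1.0, 0.0]
contact_force: [0.1, 0.1, -1.5]
gripper_width: 0.606
grasp_force: 31.6
```

tcp_steps:
  rows:
    - {"pos": [0.044, -0.064, 0], "aperture": 0.4}
    - {"pos": [0.0904, -0.128, 0], "aperture": 0.4}
    - {"pos": [0.0904, -0.128, 0], "aperture": 0.4}
    - {"pos": [0.0904, -0.128, 0], "aperture": 0.4}
    - {"pos": [0.0904, -0.128, 0], "aperture": 0.4}
    - {"pos": [0.0904, -0.128, 0], "aperture": 0.4}
    - {"pos": [0.044, -0.064, 0], "aperture": 0.4}
    - {"aperture": 0.4}
    - {"aperture": 0.4}

```text
t: 28.2
eef_pos: [0.4991, -0.251, 0.1574]
tool_rot: [-0.001, -0.02, 1.0, 0.0]
contact_force: [0.4, 0.5, -1.2]
gripper_width: 0.607
grasp_force: 31.6
```

```bash
python3 - <<'E'
from h import *
np.set_printoptions(precision=4,suppress=True)
snap('w5'); a=eyes.read_camera('top'); cv2.imwrite('pics/t5.png',a)
for t in ('w2','w3','w5','t5'):
    im=cv2.imread(f'pics/{t}.png'); hsv=cv2.cvtColor(im,cv2.COLOR_BGR2HSV); c=cam('top') if t=='t5' else wcam(t)
    m=cv2.inRange(hsv,(0,0,125),(180,60,255)); m=cv2.morphologyEx(m,cv2.MORPH_OPEN,np.ones((5,5)));
    for k in cv2.findContours(m,0,1)[0]:
        if cv2.contourArea(k)>2500:
            P=plane(c,k[:,0].astype(float),.06)[:,:2]*1000
            print(t,np.round(cv2.minEnclosingCircle(P.astype(np.float32))[0],1),np.round(cv2.fitEllipse(P.astype(np.float32)),1).tolist() if 0 else [np.round(v,1) for v in cv2.fitEllipse(P.astype(np.float32))])
v=np.hstack([cv2.resize(cv2.imread('pics/w5.png'),(560,420)),a[180:340,360:500].repeat(2,0).repeat(2,1)[:320].copy() if 0 else cv2.copyMakeBorder(a[190:330,360:480],0,280,0,0,0)])
cv2.imwrite('pics/v5.png',v)
E
```

```text
w2 [810.6 124.9] [array([861.8,  87.6]), array([205.5, 278.8]), np.float64(43.6)]
w2 [ 475.4 -326. ] [array([ 475.4, -325.9]), array([146.9, 147.2]), np.float64(114.5)]
w3 [ 475.5 -325.9] [array([ 473.6, -325.7]), array([142.2, 148.5]), np.float64(172.4)]
w5 [ 475.4 -326.2] [array([ 486.3, -341.8]), array([102.9, 159.3]), np.float64(129.5)]
t5 [494.1 287. ] [array([509. , 283.3]), array([125.5, 278.9]), np.float64(97.6)]
t5 [843.2  76.7] [array([841.4,  66.2]), array([163.2, 382.7]), np.float64(179.8)]
```

View pics/v5.png

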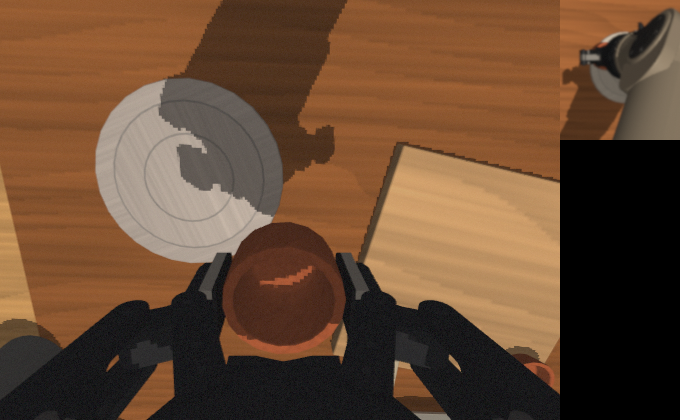

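The view shows the wheel at about (190,172) and the bowl held centrally at (285,300). All three wrist views put the wheel axis at (0.4754,-0.326).

Scaled: -0.03 m / 0.25 = -0.12, -0.029 m / 0.25 = -0.116.

tcp_steps:
  rows:
    - {"pos": [0.028, -0.06, 0], "aperture": 0.4}
    - {"pos": [0.04, -0.116, 0], "aperture": 0.4}
    - {"pos": [0.0388, -0.12, 0], "aperture": 0.4}
    - {"pos": [0, 0, 0.04], "aperture": 0.4}
    - {"pos": [0, 0, 0.08], "aperture": 0.4}
    - {"pos": [0, 0, 0.08], "aperture": 0.4}
    - {"pos": [0, 0, 0.048], "aperture": 0.4}
    - {"pos": [0, 0, 0.032], "aperture": 0.4}
    - {"pos": [0, 0, 0.02], "aperture": 0.4}
    - {"pos": [0, 0, 0.008], "aperture": 0.4}
    - {"aperture": 0.4}
    - {"aperture": 0.4}

```text
t: 29.5
eef_pos: [0.477, -0.326, 0.0818]
tool_rot: [0.0, -0.021, 1.0, -0.0]
contact_force: [0.4, -0.1, -0.8]
gripper_width: 0.609
grasp_force: 31.7
```

```bash
python3 -c "
from h import *
T=pose();print(T[:3,:3].T@(np.array([.4754,-.326,.0705])-T[:3,3]),T[:3,1])"
```

```text
[0.00163711 0.00011798 0.01134758] [-4.11475889e-02  9.99152973e-01 -4.60569795e-04]
```

Scaled: 0.004 m / 0.25 = 0.016, 0.003 m / 0.25 = 0.012.

tcp_steps:
  rows:
    - {"pos": [0.006, 0, 0.016], "aperture": 0.4}
    - {"pos": [0, 0, 0.012], "aperture": 0.4}
    - {"pos": [0, 0, 0.004], "aperture": 0.4}
    - {"aperture": 0.4}

```text
t: 29.9
eef_pos: [0.475, -0.3258, 0.0731]
tool_rot: [-0.0, -0.021, 1.0, 0.0]
contact_force: [0.6, 0.3, -0.0]
gripper_width: 0.606
grasp_force: 31.7
```

tcp_steps:
  rows:
    - {"pos": [0, 0, 0.004], "aperture": 0.4}
    - {"pos": [0, 0, 0.004], "aperture": 0.4}
    - {"aperture": 0.4}

```text
t: 30.2
eef_pos: [0.4752, -0.3259, 0.0714]
tool_rot: [0.0, -0.021, 1.0, -0.0]
contact_force: [0.4, 0.2, 0.5]
gripper_width: 0.604
grasp_force: 31.7
```

tcp_steps:
  rows:
    - {"pos": [0, 0, 0.004], "aperture": 0.4}
    - {"pos": [0, 0, 0.002], "aperture": 0.4}
    - {"aperture": 0.4}

```text
t: 30.5
eef_pos: [0.4753, -0.3259, 0.0713]
tool_rot: [0.0, -0.02, 1.0, 0.0]
contact_force: [-4.1, 2.8, 14.5]
gripper_width: 0.609
grasp_force: 33.0
```

Scaled: -0.04 m / 0.25 = -0.16, -0.03 m / 0.25 = -0.12.

tcp_steps:
  rows:
    - {"aperture": 0.7}
    - {"aperture": 0.85}
    - {"aperture": 0.9}
    - {"aperture": 0.9}
    - {"pos": [0, 0, -0.04], "aperture": 0.9}
    - {"pos": [0, 0, -0.12], "aperture": 0.9}
    - {"pos": [0, 0, -0.16], "aperture": 0.9}
    - {"pos": [0, 0, -0.16], "aperture": 0.9}
    - {"pos": [0, 0.12, -0.16], "aperture": 0.9}
    - {"pos": [-0.012, 0.16, -0.08], "aperture": 0.9}
    - {"pos": [-0.012, 0.16, 0], "aperture": 0.9}
    - {"pos": [-0.012, 0.12, 0], "aperture": 0.9}
    - {"aperture": 0.9}
    - {"aperture": 0.9}

```text
t: 31.9
eef_pos: [0.4785, -0.1853, 0.2504]
tool_rot: [0.0, -0.021, 1.0, -0.0]
contact_force: [0.7, 0.2, 0.8]
gripper_width: 0.902
grasp_force: 0.0
```

```bash
python3 - <<'E'
from h import *
snap('w6'); c=wcam('w6')
for f in feats('w6'): print(*f, plane(c,(f[2],f[3]),.105)[0])
E
```

```text
w6 out 137.7 184.9 48.2 55.7 rect [138. 185.] [50. 52.] 90 fill 0.78 [ 0.47413912 -0.32544324  0.105     ]
w6 hole 137.4 185.3 41.5 48.5 rect [135.2 186.8] [48.  36.6] 54 fill 0.66 [ 0.47454876 -0.32577132  0.105     ]
```

tcp_steps:
  rows:
    - {"pos": [-0.008, 0.16, 0], "aperture": 0.9}
    - {"pos": [-0.008, 0.18, 0], "aperture": 0.9}
    - {"pos": [-0.008, 0.18, 0], "aperture": 0.9}
    - {"pos": [-0.008, 0.18, 0], "aperture": 0.9}
    - {"pos": [-0.008, 0.18, 0], "aperture": 0.9}
    - {"pos": [-0.008, 0.18, 0], "aperture": 0.9}
    - {"pos": [-0.008, 0.18, 0], "aperture": 0.9}
    - {"pos": [0, 0.08, 0], "aperture": 0.9}
    - {"aperture": 0.9}
    - {"aperture": 0.9}

```text
t: 32.95
eef_pos: [0.4793, 0.1431, 0.2497]
tool_rot: [-0.0, -0.02, 1.0, -0.001]
contact_force: [0.5, -0.7, -0.8]
gripper_width: 0.902
grasp_force: 0.0
```

```bash
python3 - <<'E'
from h import *
snap('w7'); c=wcam('w7')
for f in feats('w7'): print(*f, plane(c,(f[2],f[3]),.132)[0], plane(c,(f[2],f[3]),.122)[0], plane(c,(f[2],f[3]),.142)[0])
T=pose();print(T[:3,:3].T@(np.array([.4926,.3009,.082])-T[:3,3]),T[:3,1])
cv2.imwrite('pics/v7.png',np.hstack([cv2.resize(cv2.imread(f'pics/{t}.png'),(400,300)) for t in('w6','w7')]))
E
```

```text
w7 out 202.0 362.2 25.4 95.8 rect [201.  321.5] [18. 15.] 0 fill 0.57 [0.65756953 0.06473574 0.132     ] [0.66726302 0.06181655 0.122     ] [0.64787605 0.06765492 0.142     ]
w7 out 452.2 310.8 18.8 27.9 rect [451.6 309.5] [27.6 18. ] 10 fill 0.72 [0.58420961 0.31637253 0.132     ] [0.59109554 0.32308372 0.122     ] [0.57732368 0.30966133 0.142     ]
w7 out 455.6 219.0 55.9 89.1 rect [456.  221.5] [49. 58.] 90 fill 0.84 [0.48808382 0.30006815 0.132     ] [0.49129093 0.30615536 0.122     ] [0.48487672 0.29398094 0.142     ]
w7 hole 456.0 220.1 40.1 94.1 rect [456. 222.] [44. 36.] 0 fill 0.88 [0.48911435 0.30064396 0.132     ] [0.49236089 0.30675321 0.122     ] [0.48586781 0.29453471 0.142     ]
w7 out 465.0 119.5 58.3 69.6 rect [465.  119.5] [58.7 68.6] 45 fill 0.77 [0.40202945 0.29014591 0.132     ] [0.40194317 0.29585339 0.122     ] [0.40211573 0.28443843 0.142     ]
w7 hole 464.8 119.9 50.3 59.8 rect [464.5 120. ] [50.2 58.7] 45 fill 0.78 [0.40234892 0.29004923 0.132     ] [0.40227487 0.29575301 0.122     ] [0.40242297 0.28434545 0.142     ]
[-0.01928479  0.15799539  0.167571  ] [-3.79680472e-02  9.99278495e-01 -9.57713917e-04]
```

View pics/v7.png

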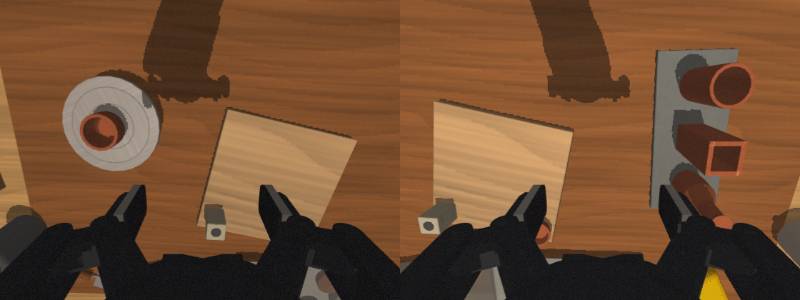

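Left (w6): the bowl stands on the wheel centre at (138,185). Right (w7): tumbler (465,119), vase (456,221) and bottle (~452,310) stand where I put them. Next, the vase goes back.

Scaled: 0.04 m / 0.25 = 0.16, -0.0013 m / 0.25 = -0.0052.

tcp_steps:
  rows:
    - {"pos": [-0.016, 0.12, 0], "aperture": 0.9}
    - {"pos": [-0.02, 0.16, 0], "aperture": 0.9}
    - {"pos": [-0.02, 0.16, 0], "aperture": 0.9}
    - {"pos": [-0.016, 0.14, 0], "aperture": 0.9}
    - {"pos": [-0.0052, 0.052, 0.06], "aperture": 0.9}
    - {"pos": [0, 0, 0.12], "aperture": 0.9}
    - {"pos": [0, 0, 0.08], "aperture": 0.9}
    - {"aperture": 0.9}
    - {"aperture": 0.9}

```text
t: 33.9
eef_pos: [0.4923, 0.3013, 0.1848]
tool_rot: [-0.0, -0.019, 1.0, -0.001]
contact_force: [0.3, 0.1, 0.2]
gripper_width: 0.901
grasp_force: 0.0
```

```bash
python3 -c "
from h import *
T=pose();print(T[:3,:3].T@(np.array([.4926,.3009,.082])-T[:3,3]),T[:3,1])"
```

```text
[-0.00033246 -0.00033617  0.10279032] [-0.03834896  0.9992637  -0.00118694]
```

Scaled: 0.03 m / 0.25 = 0.12, 0.02 m / 0.25 = 0.08.

tcp_steps:
  rows:
    - {"pos": [0, 0, 0.08], "aperture": 0.9}
    - {"pos": [0, 0, 0.12], "aperture": 0.9}
    - {"pos": [0, 0, 0.12], "aperture": 0.9}
    - {"pos": [0, 0, 0.06], "aperture": 0.9}
    - {"pos": [0, 0, 0.032], "aperture": 0.9}
    - {"aperture": 0.75}
    - {"aperture": 0.65}
    - {"aperture": 0.5}
    - {"aperture": 0.4}
    - {"aperture": 0.3}
    - {"aperture": 0.3}
    - {"aperture": 0.3}
  squeeze: 35

```text
t: 35.1
eef_pos: [0.4926, 0.3034, 0.0833]
tool_rot: [0.001, -0.02, 1.0, 0.001]
contact_force: [0.2, -2.3, 6.7]
gripper_width: 0.542
grasp_force: 35.7
```

```bash
python3 -c "
from h import *
T=pose();print(T[:3,:3].T@(np.array([.6009,.0313,.0878])-T[:3,3]),T[:3,1])"
```

```text
[-0.09709966 -0.27627498 -0.00461909] [-0.04068803  0.9991714   0.00100064]
```

Scaled: -0.0345 m / 0.25 = -0.138, -0.0121 m / 0.25 = -0.0484.

tcp_steps:
  rows:
    - {"pos": [0, 0, -0.02], "aperture": 0.3}
    - {"pos": [0, 0, -0.06], "aperture": 0.3}
    - {"pos": [0, 0, -0.1], "aperture": 0.3}
    - {"pos": [0, 0, -0.1], "aperture": 0.3}
    - {"pos": [0, 0, -0.04], "aperture": 0.3}
    - {"pos": [-0.024, -0.068, 0], "aperture": 0.3}
    - {"pos": [-0.0484, -0.138, 0], "aperture": 0.3}
    - {"pos": [-0.0484, -0.138, 0], "aperture": 0.3}
    - {"pos": [-0.0484, -0.138, 0], "aperture": 0.3}
    - {"pos": [-0.0484, -0.138, 0], "aperture": 0.3}
    - {"pos": [-0.0484, -0.138, 0], "aperture": 0.3}
    - {"pos": [-0.0484, -0.138, 0], "aperture": 0.3}
    - {"pos": [-0.0484, -0.138, 0], "aperture": 0.3}
    - {"pos": [-0.024, -0.068, 0], "aperture": 0.3}
    - {"aperture": 0.3}
    - {"aperture": 0.3}

```text
t: 36.7
eef_pos: [0.5991, 0.0324, 0.1615]
tool_rot: [-0.0, -0.02, 1.0, 0.0]
contact_force: [-0.4, 2.1, -2.4]
gripper_width: 0.543
grasp_force: 35.8
```

```bash
python3 -c "
from h import *
T=pose();print(T[:3,:3].T@(np.array([.6009,.0313,.0878])-T[:3,3]),T[:3,1])"
```

```text
[-0.00180991 -0.00119077  0.07373571] [-4.06864550e-02  9.99171820e-01  5.35849366e-04]
```

Scaled: 0.025 m / 0.25 = 0.1, 0.015 m / 0.25 = 0.06.

tcp_steps:
  rows:
    - {"pos": [-0.004, -0.004, 0.06], "aperture": 0.3}
    - {"pos": [0, 0, 0.1], "aperture": 0.3}
    - {"pos": [0, 0, 0.06], "aperture": 0.3}
    - {"pos": [0, 0, 0.028], "aperture": 0.3}
    - {"pos": [0, 0, 0.016], "aperture": 0.3}
    - {"pos": [0, 0, 0.008], "aperture": 0.3}
    - {"aperture": 0.3}

```text
t: 37.4
eef_pos: [0.6009, 0.0312, 0.0941]
tool_rot: [0.0, -0.021, 1.0, 0.0]
contact_force: [0.5, 0.6, -2.3]
gripper_width: 0.545
grasp_force: 35.8
```

tcp_steps:
  rows:
    - {"pos": [0, 0, 0.004], "aperture": 0.3}
    - {"pos": [0, 0, 0.004], "aperture": 0.3}
    - {"aperture": 0.3}

```text
t: 37.7
eef_pos: [0.6007, 0.0311, 0.092]
tool_rot: [0.0, -0.021, 1.0, 0.0]
contact_force: [-0.5, 0.3, -2.0]
gripper_width: 0.541
grasp_force: 35.8
```

tcp_steps:
  rows:
    - {"pos": [0, 0, 0.004], "aperture": 0.3}
    - {"pos": [0, 0, 0.004], "aperture": 0.3}
    - {"aperture": 0.3}

```text
t: 38.0
eef_pos: [0.6004, 0.0311, 0.0896]
tool_rot: [-0.0, -0.021, 1.0, -0.0]
contact_force: [-0.0, -0.2, -2.4]
gripper_width: 0.542
grasp_force: 35.8
```

Scaled: 0.001 m / 0.25 = 0.004.

tcp_steps:
  rows:
    - {"pos": [0, 0, 0.004], "aperture": 0.3}
    - {"pos": [0, 0, 0.004], "aperture": 0.3}
    - {"aperture": 0.3}

```text
t: 38.3
eef_pos: [0.6012, 0.0306, 0.0885]
tool_rot: [0.001, -0.02, 1.0, -0.0]
contact_force: [-1.0, -1.0, 4.5]
gripper_width: 0.535
grasp_force: 35.2
```

Scaled: -0.035 m / 0.25 = -0.14, 0.0302 m / 0.25 = 0.1208.

tcp_steps:
  rows:
    - {"aperture": 0.65}
    - {"aperture": 0.85}
    - {"aperture": 0.85}
    - {"pos": [0, 0, -0.04], "aperture": 0.85}
    - {"pos": [0, 0, -0.12], "aperture": 0.85}
    - {"pos": [0, 0, -0.14], "aperture": 0.85}
    - {"pos": [0, 0, -0.14], "aperture": 0.9}
    - {"pos": [0.0416, 0.0604, 0], "aperture": 0.9}
    - {"pos": [0.0832, 0.1208, 0], "aperture": 0.9}
    - {"pos": [0.0832, 0.1208, 0], "aperture": 0.9}
    - {"pos": [0.0832, 0.1208, 0], "aperture": 0.9}
    - {"pos": [0.0832, 0.1208, 0], "aperture": 0.9}
    - {"pos": [0.0832, 0.1208, 0], "aperture": 0.9}
    - {"pos": [0.0832, 0.1208, 0], "aperture": 0.9}
    - {"pos": [0.0832, 0.1208, 0], "aperture": 0.9}
    - {"pos": [0.0832, 0.1208, 0], "aperture": 0.9}
    - {"pos": [0.0416, 0.0604, 0], "aperture": 0.9}
    - {"aperture": 0.9}
    - {"aperture": 0.9}

```text
t: 40.2
eef_pos: [0.4026, 0.2948, 0.1983]
tool_rot: [0.0, -0.021, 1.0, 0.0]
contact_force: [-0.1, 0.2, -0.2]
gripper_width: 0.897
grasp_force: 0.0
```

```bash
python3 -c "
from h import *
T=pose();print(T[:3,:3].T@(np.array([.4027,.295,.067])-T[:3,3]),T[:3,1])"
```

```text
[-8.03025519e-06  2.07432225e-04  1.31290660e-01] [-4.16357347e-02  9.99132848e-01  1.35375250e-04]
```

tcp_steps:
  rows:
    - {"pos": [0, 0, 0.08], "aperture": 0.9}
    - {"pos": [0, 0, 0.12], "aperture": 0.9}
    - {"pos": [0, 0, 0.12], "aperture": 0.9}
    - {"pos": [0, 0, 0.12], "aperture": 0.9}
    - {"pos": [0, 0, 0.056], "aperture": 0.9}
    - {"pos": [0, 0, 0.028], "aperture": 0.9}
    - {"aperture": 0.8}
    - {"aperture": 0.7}
    - {"aperture": 0.6}
    - {"aperture": 0.5}
    - {"aperture": 0.4}
    - {"aperture": 0.4}
    - {"aperture": 0.4}
  squeeze: 35

```text
t: 41.5
eef_pos: [0.4033, 0.295, 0.068]
tool_rot: [0.001, -0.02, 1.0, 0.001]
contact_force: [-0.6, -2.2, 6.7]
gripper_width: 0.629
grasp_force: 36.8
```

```bash
python3 -c "
from h import *
T=pose();print(T[:3,:3].T@(np.array([.5448,-.039,.0727])-T[:3,3]),T[:3,1])"
```

```text
[-0.12782625 -0.3394985  -0.00483698] [-4.06784539e-02  9.99171807e-01  9.81809922e-04]
```

Scaled: -0.0377 m / 0.25 = -0.1508, -0.015 m / 0.25 = -0.06.

tcp_steps:
  rows:
    - {"pos": [0, 0, -0.02], "aperture": 0.4}
    - {"pos": [0, 0, -0.06], "aperture": 0.4}
    - {"pos": [0, 0, -0.1], "aperture": 0.4}
    - {"pos": [0, 0, -0.1], "aperture": 0.4}
    - {"pos": [0, 0, -0.04], "aperture": 0.4}
    - {"pos": [-0.028, -0.076, 0], "aperture": 0.4}
    - {"pos": [-0.0568, -0.1508, 0], "aperture": 0.4}
    - {"pos": [-0.0568, -0.1508, 0], "aperture": 0.4}
    - {"pos": [-0.0568, -0.1508, 0], "aperture": 0.4}
    - {"pos": [-0.0568, -0.1508, 0], "aperture": 0.4}
    - {"pos": [-0.0568, -0.1508, 0], "aperture": 0.4}
    - {"pos": [-0.0568, -0.1508, 0], "aperture": 0.4}
    - {"pos": [-0.0568, -0.1508, 0], "aperture": 0.4}
    - {"pos": [-0.0568, -0.1508, 0], "aperture": 0.4}
    - {"pos": [-0.028, -0.076, 0], "aperture": 0.4}
    - {"aperture": 0.4}
    - {"aperture": 0.4}

```text
t: 43.2
eef_pos: [0.5433, -0.0389, 0.1462]
tool_rot: [-0.001, -0.02, 1.0, 0.0]
contact_force: [-0.8, 1.0, -2.6]
gripper_width: 0.622
grasp_force: 37.5
```

```bash
python3 -c "
from h import *
T=pose();print(T[:3,:3].T@(np.array([.5448,-.039,.0737])-T[:3,3]),T[:3,1])"
```

```text
[-0.00161223 -0.00014502  0.07250248] [-4.03677865e-02  9.99184808e-01  4.00707945e-04]
```

Scaled: 0.025 m / 0.25 = 0.1, 0.015 m / 0.25 = 0.06.

tcp_steps:
  rows:
    - {"pos": [-0.004, 0, 0.06], "aperture": 0.4}
    - {"pos": [0, 0, 0.1], "aperture": 0.4}
    - {"pos": [0, 0, 0.06], "aperture": 0.4}
    - {"pos": [0, 0, 0.028], "aperture": 0.4}
    - {"pos": [0, 0, 0.016], "aperture": 0.4}
    - {"pos": [0, 0, 0.012], "aperture": 0.4}
    - {"aperture": 0.4}

```text
t: 43.9
eef_pos: [0.545, -0.0387, 0.078]
tool_rot: [0.0, -0.021, 1.0, 0.0]
contact_force: [-1.0, 0.5, -1.9]
gripper_width: 0.625
grasp_force: 37.5
```

tcp_steps:
  rows:
    - {"pos": [0, 0, 0.004], "aperture": 0.4}
    - {"pos": [0, 0, 0.004], "aperture": 0.4}
    - {"aperture": 0.4}

```text
t: 44.2
eef_pos: [0.5449, -0.0391, 0.076]
tool_rot: [0.0, -0.021, 1.0, 0.0]
contact_force: [1.0, -0.3, -2.0]
gripper_width: 0.629
grasp_force: 37.5
```

tcp_steps:
  rows:
    - {"pos": [0, 0, 0.004], "aperture": 0.4}
    - {"pos": [0, 0, 0.004], "aperture": 0.4}
    - {"aperture": 0.4}

```text
t: 44.5
eef_pos: [0.545, -0.0391, 0.0741]
tool_rot: [0.0, -0.021, 1.0, 0.0]
contact_force: [-1.0, -0.1, 2.0]
gripper_width: 0.624
grasp_force: 37.7
```

Scaled: -0.045 m / 0.25 = -0.18, 0.0382 m / 0.25 = 0.1528.

tcp_steps:
  rows:
    - {"pos": [0, 0, 0.002], "aperture": 0.4}
    - {"aperture": 0.7}
    - {"aperture": 0.85}
    - {"aperture": 0.85}
    - {"pos": [0, 0, -0.04], "aperture": 0.85}
    - {"pos": [0, 0, -0.14], "aperture": 0.85}
    - {"pos": [0, 0, -0.18], "aperture": 0.85}
    - {"pos": [0, 0, -0.18], "aperture": 0.85}
    - {"pos": [-0.0112, 0.076, 0], "aperture": 0.6}
    - {"pos": [-0.0228, 0.1528, 0], "aperture": 0.6}
    - {"pos": [-0.0228, 0.1528, 0], "aperture": 0.6}
    - {"pos": [-0.0228, 0.1528, 0], "aperture": 0.6}
    - {"pos": [-0.0228, 0.1528, 0], "aperture": 0.6}
    - {"pos": [-0.0228, 0.1528, 0], "aperture": 0.6}
    - {"pos": [-0.0228, 0.1528, 0], "aperture": 0.6}
    - {"pos": [-0.0228, 0.1528, 0], "aperture": 0.6}
    - {"pos": [-0.0228, 0.1528, 0], "aperture": 0.6}
    - {"pos": [-0.0112, 0.076, 0], "aperture": 0.6}
    - {"aperture": 0.6}
    - {"aperture": 0.6}

```text
t: 46.5
eef_pos: [0.582, 0.305, 0.2084]
tool_rot: [-0.0, -0.02, 1.0, -0.001]
contact_force: [-0.6, -1.7, 0.2]
gripper_width: 0.6
grasp_force: 0.0
```

```bash
python3 - <<'E'
from h import *
snap('w8'); c=wcam('w8')
for f in feats('w8'): print(*f, plane(c,(f[2],f[3]),.142)[0])
T=pose();print(T[:3,:3].T@(np.array([.5825,.3067,.104])-T[:3,3]),T[:3,1])
cv2.imwrite('pics/v8.png',cv2.imread('pics/w8.png'))
E
```

```text
w8 out 33.5 272.1 40.0 51.4 rect [ 33.5 272. ] [50.2 40.3] 45 fill 0.77 [0.63004805 0.11566724 0.142     ]
w8 hole 33.8 272.1 33.2 44.1 rect [ 31. 275.] [42.4 25.5] 45 fill 0.53 [0.6300388  0.11589721 0.142     ]
w8 out 288.5 210.3 46.8 67.3 rect [294.5 215. ] [36.1 65.8] 45 fill 0.55 [0.57241581 0.3091553  0.142     ]
[-0.00035347  0.00279577  0.10446005] [-0.03892931  0.9992409  -0.00146242]
```

View pics/v8.png

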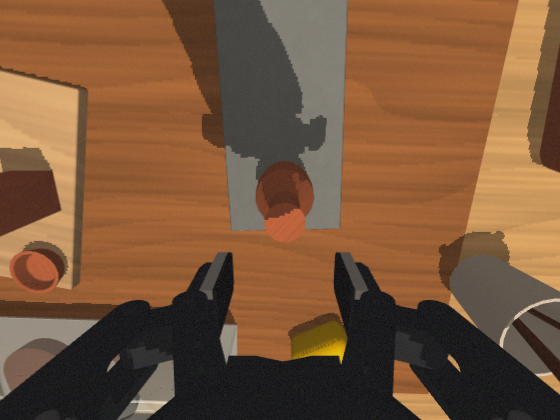

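The bottle stands on the shelf with its lip at (285,224), centred between the fingers.

```bash
python3 -c "
from h import *
print(plane(wcam('w8'),(285,224),.142))"
```

```text
[[0.58300076 0.30707434 0.142     ]]
```

tcp_steps:
  rows:
    - {"pos": [0, 0.006, 0.08], "aperture": 0.6}
    - {"pos": [0, 0, 0.12], "aperture": 0.6}
    - {"pos": [0, 0, 0.1], "aperture": 0.6}
    - {"pos": [0, 0, 0.072], "aperture": 0.6}
    - {"pos": [0, 0, 0.04], "aperture": 0.6}
    - {"aperture": 0.6}

```text
t: 47.15
eef_pos: [0.5814, 0.3058, 0.1043]
tool_rot: [-0.001, -0.02, 1.0, -0.001]
contact_force: [0.5, 0.5, 0.4]
gripper_width: 0.6
grasp_force: 0.0
```

Scaled: -0.03 m / 0.25 = -0.12, 0.001 m / 0.25 = 0.004.

tcp_steps:
  rows:
    - {"pos": [0, 0.004, 0], "aperture": 0.4}
    - {"aperture": 0.25}
    - {"aperture": 0.1}
    - {"aperture": 0}
    - {"aperture": 0}
    - {"aperture": 0}
    - {"aperture": 0}
    - {"pos": [0, 0, -0.02], "aperture": 0}
    - {"pos": [0, 0, -0.06], "aperture": 0}
    - {"pos": [0, 0, -0.1], "aperture": 0}
    - {"pos": [0, 0, -0.12], "aperture": 0}
    - {"pos": [0, 0, -0.12], "aperture": 0}
    - {"pos": [0, 0, -0.1], "aperture": 0}
    - {"pos": [0, 0, -0.06], "aperture": 0}
    - {"pos": [0, 0, -0.02], "aperture": 0}
    - {"aperture": 0}
  squeeze: 35

```text
t: 48.75
eef_pos: [0.5816, 0.3089, 0.2555]
tool_rot: [0.0, -0.021, 1.0, 0.0]
contact_force: [0.2, 0.1, -2.5]
gripper_width: 0.327
grasp_force: 34.6
```

```bash
python3 -c "
from h import *
T=pose();print(T[:3,:3].T@(np.array([.5713,-.1235,.1093])-T[:3,3]),T[:3,1])"
```

```text
[ 0.02817717 -0.43168513  0.14605627] [-4.13127404e-02  9.99146221e-01  2.93400526e-04]
```

Scaled: -0.036 m / 0.25 = -0.144, 0.0024 m / 0.25 = 0.0096.

tcp_steps:
  rows:
    - {"pos": [0.004, -0.072, 0], "aperture": 0}
    - {"pos": [0.0096, -0.144, 0], "aperture": 0}
    - {"pos": [0.0096, -0.144, 0], "aperture": 0}
    - {"pos": [0.0096, -0.144, 0], "aperture": 0}
    - {"pos": [0.0096, -0.144, 0], "aperture": 0}
    - {"pos": [0.0096, -0.144, 0], "aperture": 0}
    - {"pos": [0.0096, -0.144, 0], "aperture": 0}
    - {"pos": [0.0096, -0.144, 0], "aperture": 0}
    - {"pos": [0.0096, -0.144, 0], "aperture": 0}
    - {"pos": [0.0096, -0.144, 0], "aperture": 0}
    - {"pos": [0.0096, -0.144, 0], "aperture": 0}
    - {"pos": [0.0096, -0.144, 0], "aperture": 0}
    - {"pos": [0.004, -0.072, 0], "aperture": 0}
    - {"aperture": 0}
    - {"aperture": 0}

```text
t: 50.25
eef_pos: [0.57, -0.1244, 0.2541]
tool_rot: [-0.001, -0.02, 1.0, 0.0]
contact_force: [0.1, 0.8, -2.0]
gripper_width: 0.326
grasp_force: 34.8
```

```bash
python3 -c "
from h import *
T=pose();print(T[:3,:3].T@(np.array([.5713,-.1235,.1093])-T[:3,3]),T[:3,1])"
```

```text
[-0.00171373  0.0008127   0.1448174 ] [-3.96219515e-02  9.99214618e-01  4.97428477e-04]
```

Scaled: 0.03 m / 0.25 = 0.12, 0.025 m / 0.25 = 0.1.

tcp_steps:
  rows:
    - {"pos": [-0.004, 0.004, 0.06], "aperture": 0}
    - {"pos": [0, 0, 0.1], "aperture": 0}
    - {"pos": [0, 0, 0.12], "aperture": 0}
    - {"pos": [0, 0, 0.12], "aperture": 0}
    - {"pos": [0, 0, 0.08], "aperture": 0}
    - {"pos": [0, 0, 0.04], "aperture": 0}
    - {"pos": [0, 0, 0.02], "aperture": 0}
    - {"pos": [0, 0, 0.012], "aperture": 0}
    - {"pos": [0, 0, 0.008], "aperture": 0}
    - {"aperture": 0}

```text
t: 51.25
eef_pos: [0.5725, -0.1229, 0.1159]
tool_rot: [0.001, -0.021, 1.0, 0.0]
contact_force: [-0.0, 0.5, -1.8]
gripper_width: 0.328
grasp_force: 34.8
```

tcp_steps:
  rows:
    - {"pos": [0, 0, 0.004], "aperture": 0}
    - {"pos": [0, 0, 0.004], "aperture": 0}
    - {"aperture": 0}

```text
t: 51.55
eef_pos: [0.5721, -0.1229, 0.1134]
tool_rot: [0.0, -0.021, 1.0, 0.0]
contact_force: [0.2, -0.1, -2.3]
gripper_width: 0.328
grasp_force: 34.8
```

tcp_steps:
  rows:
    - {"pos": [0, 0, 0.004], "aperture": 0}
    - {"pos": [0, 0, 0.002], "aperture": 0}
    - {"aperture": 0}

```text
t: 51.85
eef_pos: [0.573, -0.1233, 0.1127]
tool_rot: [0.001, -0.02, 1.0, -0.0]
contact_force: [-0.0, -0.4, 4.7]
gripper_width: 0.328
grasp_force: 35.0
```

tcp_steps:
  rows:
    - {"aperture": 0.4}
    - {"aperture": 0.6}
    - {"aperture": 0.6}
    - {"pos": [0, 0, -0.04], "aperture": 0.6}
    - {"pos": [0, 0, -0.12], "aperture": 0.6}
    - {"pos": [0, 0, -0.16], "aperture": 0.6}
    - {"pos": [0, 0, -0.16], "aperture": 0.6}
    - {"pos": [0, 0, -0.16], "aperture": 0.6}
    - {"pos": [0, 0, -0.12], "aperture": 0.6}
    - {"pos": [0.04, -0.04, 0], "aperture": 0.6}
    - {"pos": [0.08, -0.04, 0], "aperture": 0.6}
    - {"pos": [0.08, -0.04, 0], "aperture": 0.6}
    - {"aperture": 0.6}
    - {"aperture": 0.6}
    - {"aperture": 0.6}

```text
t: 53.35
eef_pos: [0.5238, -0.1543, 0.3017]
tool_rot: [0.0, -0.021, 1.0, 0.0]
contact_force: [-0.5, -0.7, 0.2]
gripper_width: 0.598
grasp_force: 0.0
```

```bash
python3 - <<'E'
from h import *
snap('w9'); c=wcam('w9')
for f in feats('w9'):
    if f[1]=='out': print(*f[2:6],f[7], [np.round(plane(c,(f[2],f[3]),z)[0][:2],4).tolist() for z in(.148,.138,.128,.105)],np.round(plane(c,f[7],.138)[0],4))
print(monitor.get_obs()['eef_pos'])
E
```

```text
396.4 287.2 31.1 35.4 [398.  285.3] [[0.6256, -0.0239], [0.6315, -0.0194], [0.6375, -0.0149], [0.6512, -0.0047]] [ 0.629 -0.018  0.138]
444.5 263.7 44.4 86.6 [444.5 263.5] [[0.5948, 0.0236], [0.5997, 0.0297], [0.6046, 0.0358], [0.6159, 0.0497]] [0.5995 0.0296 0.138 ]
308.4 223.5 35.5 56.8 [314.6 233.9] [[0.5549, -0.1261], [0.5585, -0.125], [0.5621, -0.124], [0.5703, -0.1216]] [ 0.5702 -0.1175  0.138 ]
387.8 211.2 44.6 50.2 [388.  211.5] [[0.5383, -0.0459], [0.5413, -0.0422], [0.5443, -0.0384], [0.5512, -0.0298]] [ 0.5416 -0.0419  0.138 ]
126.8 132.8 44.0 51.4 [126.8 132.8] [[0.4711, -0.3038], [0.4719, -0.3087], [0.4726, -0.3136], [0.4744, -0.325]] [ 0.4719 -0.3087  0.138 ]
[ 0.52389466 -0.15420365  0.3016257 ]
```

View pics/w9.png

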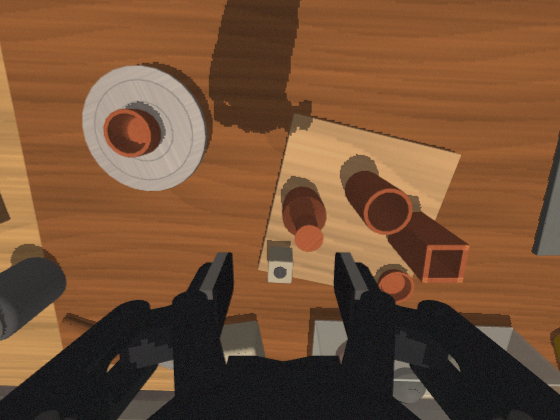

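Everything stands: bowl on the wheel at (127,133), tumbler (388,211) and vase (444,263) back within 1 mm, bottle lip at (309,238). I'll check the bottle, then hand in.

```bash
python3 - <<'E'
from h import *
p=plane(wcam('w9'),(309,238),.148)[0]; d=np.hypot(p[0]-.5718,p[1]+.1233); print(p,d)
if d<.006: print(bot.hand_in())
E
```

```text
[ 0.57105824 -0.12436806  0.148     ] 0.0013003666113367836
the job is handed in; nothing more can be done
None
```

The job is handed in: the bowl stands on the wheel about 1 mm off its axis, and the bottle, vase and tumbler are upright on the ware board within about 2 mm of their starts by the last camera check; the hand-in gave no verdict.

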